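Load the parts boxes on the gravity roller lane of a spot-welding bench

ROBOT

A 6-joint arm with a two-finger parallel gripper is mounted at the origin on the work surface. World frame = base frame: x ahead of the robot, y to its left, z up, the work surface at z = 0. Lengths are in m, angles in rad, forces in N, time in s.
With the tool pointing down it reaches from about 0.35 to 0.775 m from the base axis. Payload 5.5 kg.
Tool frame: the origin (TCP) lies at the very end of the fingers, on their centre line; the grasp point (between the pads) lies 19 mm behind it; x points along the fingers, y is the direction in which the jaws open and shut, and the axes are right-handed (so a half turn about x gives the same grasp; the last joint's range is limited). The gripper opens to 85 mm and grips with 20 to 120 N. Pads are 22 mm wide; open, the fingers measure 114 mm over their backs; the gripper's body (76 mm by 85 mm) begins 54 mm behind the grasp point. The pads swing forward as they close: fully open they stand 13 mm farther back than shut.
Start: joints at [-0.14, 0.313, 0.046, 1.304, 0, 1.431], TCP at [0.575, -0, 0.231] pointing down, gripper open.
Joint ranges: [-2.76, 2.76], [-0.86, 1.69], [-1.03, 1.26], [-2.2, 2.34], [-1.47, 1.5], [-3.14, 3.14]. Speed limits (rad/s): [2.57, 2.57, 3.14, 3.14, 3.14, 3.14].

INTERFACE

Orientations are given as a unit quaternion [w, x, y, z].
In Python, from workcell import env gives the robot as it stands.
- The arm moves only by the tool drive_tool, never from a script. Its argument "plan" is a list that holds one entry, the list of rows, each a list of 7 numbers: the shift along the tool's x, y, z in cm, then the turn, a rotation vector about the tool's x, y, z in degrees, then the opening, from 0 (shut) to 1 (fully open). In form: [[[tx, ty, tz, wx, wy, wz, fingers], ...]]. A call has exactly 5 rows; each row shifts and turns the commanded pose from where the row before left it, along the tool's axes as they then stand; what a row does not reach is not made up. A row lasts 1/12 s, in which the tool goes at most 41.7 mm and 7.16 degrees, less where a joint would pass 70% of its speed; a pose out of reach is approached as far as the arm can. A call with a gripper value outside its range is refused whole. The fingers move at their own pace and stop on an object; "squeeze" is the grip in N (left out, the last holds). Time passes only in rows, so rows that do not move let the fingers close, or fill a call up. It gives the time, the measured TCP pose, the force and the opening at its end, in the units of the state.
- env.get_state(): the state, without advancing time (a new reading comes with each control period).
- env.read_camera(name): name is "scene" or "side" or "wrist"; returns the picture (400x640x3 uint8, red, green, blue); there is no depth.
- env.camera_model(name): a dict with "camera_matrix" (3x3 intrinsics, pixels), "k1" (the pictures are not rectified: a ray, as slopes to the right and down, at radius r is drawn at 1 + k1 r^2 times it, then the intrinsics apply), "camera_from_world" (4x4, takes a point from world to camera coordinates); the wrist camera has in their place "T_tool_cam" (4x4, takes a point from camera to tool coordinates, whose origin is the TCP and whose axes are the tool frame's). Camera axes: x right, y down, z forward; pixel columns grow to the right and rows downward; lengths in m; the calibration is good to about 2 mm. A picture is of the moment at which its call begins: read the wrist's pose just before it. camera_model takes no time and is no camera call.
- env.hand_in(): hands the job in, once; it reports no verdict.
The state is a dict: "clock": time; "joint_pos": joint angles; "qvel": joint speeds; "tau": joint torques, N m; "tcp_pos": TCP position; "orientation": TCP orientation; "wrist_force": force on the tool from outside, world axes, zero at the start; "ft_torque": the same for the moment, N m; "finger_gap": finger opening in m.
Only numpy, scipy, OpenCV 4.12 (cv2) and the standard library are available. Lean on these libraries where they do the work, as an engineer would, in place of code of your own. Each camera call takes 0.05 s, during which the arm holds its last target.

TASK

Load the two lidded parts boxes, one behind the other, on the sloped roller lane: set each down on the rollers without dropping it, lengthwise between the side channels, and let it roll down towards the stop. They are too light to work the roller-lever switch at the low end by themselves, so push the row on by hand, steadily and without a shove, until the front box has swung the lever aside and clicked the switch; then let go, leaving the row closed up, box against box, with the switch held over by the front box. Leave the open box, the cutters and the bottle where they are.

Things in the scene. Friction and masses are not known exactly. Their poses are not given: they have to be found in the camera images.
- lane: Fixed bench-top gravity lane, 500 mm long: aluminium side channels (64 mm apart inside, 8 mm thick, 14 mm flanges outside, rising 16 mm above the roller tops) and 18 free steel rollers. Its frame is level, origin on the bench top under the middle of the high (load) end, x along the lane downhill, away from the robot, y left. Roller tops: 125 mm up at the load end, falling at 0.1047 rad (6 deg).
- lane_load (a point): Point on the roller tops, mid-width, 105 mm down the slope from the load end: a good place for the middle of a box being set down. The rollers turn with a slight drag: a released box goes down at about 0.07 to 0.2 m/s.
- lane_mid (a point): Point on the roller tops, mid-width, 305 mm down the slope from the load end; the line to it from lane_load is the slope. The stop (upright rubber-faced steel plate across the lane, 68 mm high, with the switch on its left) is clamped anywhere from 115 to 155 mm farther down the slope, differently each time and not measured: find it by touch or sight.
- switch_lever (a joint): Swing (rad) of the limit switch's 45 mm arm with an 18 mm black roller, 31 mm above the roller tops. At rest (0, spring-held) it blocks the left 10 mm of a box's path. A box stops at it, 23 mm before the stop; pushed on with some 2 to 5 N it swings the arm downhill (positive) and aside; the arm then rides on the box's side at 0.25 to 0.45. The switch clicks at 0.2.
- box_a: Closed parts box of grey plastic with a lid and a thin black seam, 140 (x) by 58 (y) by 70 mm high, about 0.35 kg (0.24 to 0.46). Origin at the centre of its underside, x along its length, z up. Its ends are alike. It may be gripped across its 58 mm width. Either closed box may go first.
- box_b: The other closed parts box, the same as box_a, same axes.
- open_box: Open box of the same kind without its lid, 140 by 58 by 56 mm, with metal pins in it; leave it. Origin at the centre of its underside.
- cutters: Side cutters with black handles, about 140 mm long, lying on the bench; leave them. Origin at mid-length on the bench.
- bottle: White plastic bottle, 52 mm across and 130 mm high, standing; leave it. Origin at the centre of its underside.
Not all that is in view belongs to the job. What is shaped like the box_a but blue or orange is not meant.

How it is judged:
At the end, for the whole second after the job is handed in: Both closed boxes rest lid up on the rollers between the channels, in line with the lane and one behind the other with less than about 6 mm between them (centres within 146 mm), at rest (under 0.02 m/s), and the switch lever is held over by more than 0.2 rad (y of box_a in the frame of lane between -0.012 and 0.012 m and z of each of box_a, box_b in the frame of lane above 0.055 m and x of each of box_a, box_b in the frame of lane above 0.1 m and angle between each of box_a, box_b's own z axis and vertical below 0.16 rad and angle between the x axis of each of box_a, box_b and the x axis of lane, either way round below 0.18 rad and linear speed of each of box_a, box_b below 0.02 m/s and y of box_b in the frame of lane between -0.012 and 0.012 m and value of joint switch_lever above 0.2 rad and distance between box_a and box_b below 0.146 m); the robot touches nothing.
It fails at once if the open box is pushed or carried more than 30 mm (distance of open_box from where it was at the start of the episode above 0.03 m).
It fails at once if the pair of cutters is pushed or carried more than 30 mm (distance of cutters from where it was at the start of the episode above 0.03 m).
It fails at once if the bottle is pushed or carried more than 30 mm (distance of bottle from where it was at the start of the episode above 0.03 m).
It fails at once if box a is dropped or shoved: it goes faster than 0.6 m/s while the fingers do not touch it (linear speed of box_a above 0.6 m/s and contact force between the fingers and box_a below 0.1 N).
It fails at once if box b is dropped or shoved: it goes faster than 0.6 m/s while the fingers do not touch it (linear speed of box_b above 0.6 m/s and contact force between the fingers and box_b below 0.1 N).
It also fails if it takes over 69 s, if anything falls off the work surface, if the arm or the gripper's body presses on something with over 40 N, if the wrist force passes 120 N, or if a joint passes its speed limit or range.

## Working session

There is one attempt and no reset: what is moved stays moved. The work goes in short steps, Python scripts to look and compute and a tool call to move; the robot and the scene stay as the last step left them, time stands still between calls to the robot, and variables do not carry over. Pictures are saved under pics/ and viewed, and the job is handed in when it is done.

Besides the shell and the picture viewer there is one more tool, called after "Request:" as name(argument=value, ...), one argument or row to a line, values as JSON. drive_tool: Moves the arm, as the interface text tells. Its arguments: {"type":"object","properties":{"plan":{"type":"array","items":{"type":"array","items":{"type":"array","items":{"type":"number"}}}},"squeeze":{"type":"number"}},"required":["plan"]}

```bash
mkdir -p pics; ls
python3 - <<'E'
from workcell import env
import cv2,json
s=env.get_state(); print(s)
for n in ["scene","side","wrist"]:
    im=env.read_camera(n); cv2.imwrite(f"pics/{n}0.png",im[:,:,::-1])
    print(n,env.camera_model(n))
E
```

```text
pics
{'clock': 0.0, 'joint_pos': array([-1.39621004e-01,  3.13987545e-01,  4.49699364e-02,  1.30359159e+00,
       -1.15279991e-05,  1.43122859e+00]), 'qvel': array([ 0.00080928,  0.00012335,  0.00044931, -0.00054938,  0.00043447,
        0.00103271]), 'tau': array([-2.90074182e-03, -4.80629075e+01,  2.98531097e+01,  1.95313990e-02,
       -3.83516899e-04, -4.27451073e-05]), 'tcp_pos': array([5.74487753e-01, 4.67882244e-05, 2.30412484e-01]), 'orientation': array([ 0.49947706,  0.49962411,  0.5004959 , -0.50040211]), 'wrist_force': array([-0.08005743,  0.21696063,  0.56026958]), 'ft_torque': array([ 0.01249938, -0.00559417, -0.050307  ]), 'finger_gap': 0.08527360976578649}
scene {'camera_matrix': array([[404.78336053,   0.        , 330.11555732],
       [  0.        , 404.78336053, 202.10021669],
       [  0.        ,   0.        ,   1.        ]]), 'k1': -0.043936520396053044, 'camera_from_world': array([[-7.51584485e-01,  6.59636739e-01,  3.67768392e-04,
         4.53721354e-01],
       [ 5.22972282e-01,  5.96209772e-01, -6.09125521e-01,
        -2.46402703e-01],
       [-4.02020839e
[... 487 characters left out ...]
0.2554305 ],
       [ 0.42164306,  0.70201102, -0.57393176,  0.87398563],
       [ 0.        ,  0.        ,  0.        ,  1.        ]])}
wrist {'camera_matrix': array([[308.10337015,   0.        , 316.33166839],
       [  0.        , 308.10337015, 201.12515546],
       [  0.        ,   0.        ,   1.        ]]), 'k1': -0.028570189961122646, 'T_tool_cam': array([[ 4.90295700e-04, -2.82025164e-01,  9.59406883e-01,
        -1.42806176e-01],
       [ 9.99999865e-01,  3.02206876e-04, -4.22204278e-04,
        -3.18887734e-04],
       [-1.70867126e-04,  9.59406960e-01,  2.82025274e-01,
        -7.16824402e-02],
       [ 0.00000000e+00,  0.00000000e+00,  0.00000000e+00,
         1.00000000e+00]])}
```

View pics/scene0.png

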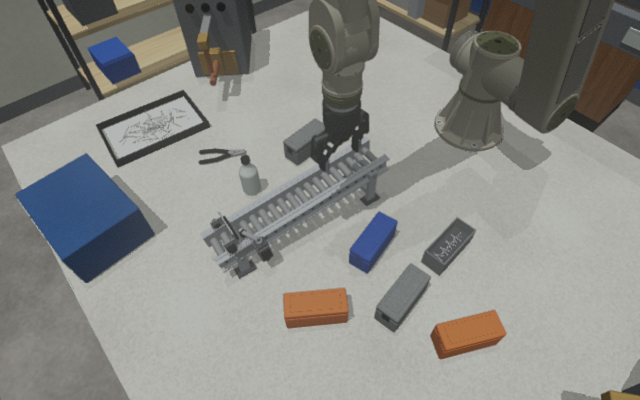

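View pics/side0.png

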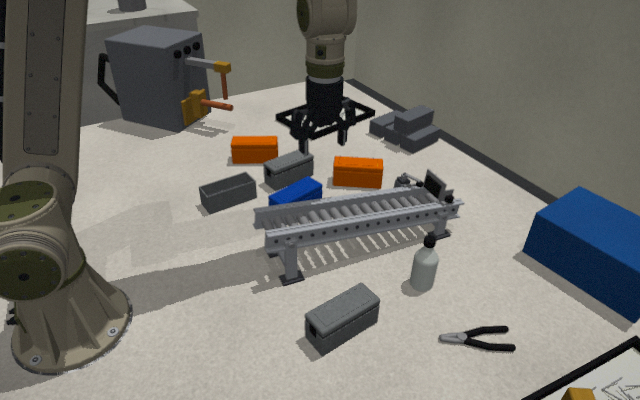

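View pics/wrist0.png

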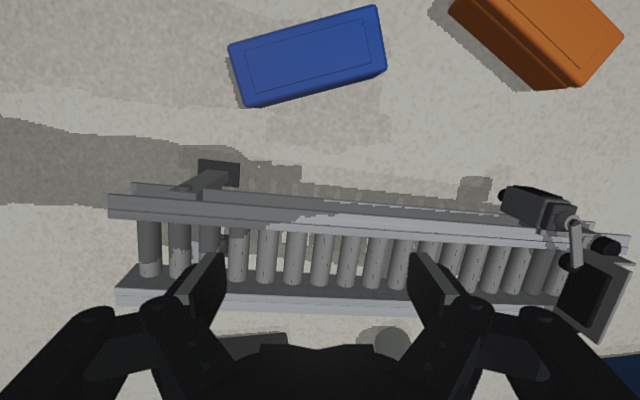

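```bash
cat > h.py <<'E'
import numpy as np,cv2
from scipy.spatial.transform import Rotation as Ro
from workcell import env
def R(q): return Ro.from_quat([q[1],q[2],q[3],q[0]]).as_matrix()
def cam(n,s=None):
    m=env.camera_model(n)
    if n=="wrist":
        s=s or env.get_state(); T=np.eye(4); T[:3,:3]=R(s["orientation"]); T[:3,3]=s["tcp_pos"]
        E=np.linalg.inv(T@m["T_tool_cam"])
    else: E=m["camera_from_world"]
    return m["camera_matrix"],m["k1"],E
def proj(P,c):
    K,k,E=c; P=np.atleast_2d(P); p=P@E[:3,:3].T+E[:3,3]; u=p[:,:2]/p[:,2:]; r=(u**2).sum(1,keepdims=True)
    u=u*(1+k*r); return u@K[:2,:2].T+K[:2,2]
def ray(px,c):
    K,k,E=c; d=cv2.undistortPoints(np.array([[px]],float),K,np.array([k,0,0,0.]))[0,0]
    v=E[:3,:3].T@np.array([d[0],d[1],1]); o=-E[:3,:3].T@E[:3,3]; return o,v
def onz(px,c,z):
    o,v=ray(px,c); return o+v*(z-o[2])/v[2]
def tri(obs):
    A=[];b=[]
    for px,c in obs:
        o,v=ray(px,c); v=v/np.linalg.norm(v); M=np.eye(3)-np.outer(v,v); A.append(M); b.append(M@o)
    A=np.vstack(A);b=np.hstack(b); x=np.linalg.lstsq(A,b,rcond=None)[0]; return x
def crop(f,x0,y0,x1,y1,s,out):
    im=cv2.imread(f)[y0:y1,x0:x1]; cv2.imwrite(out,cv2.resize(im,None,fx=s,fy=s,interpolation=cv2.INTER_CUBIC))
E
python3 - <<'E'
from h import *
s=env.get_state();print(R(s["orientation"]).round(2))
crop("pics/scene0.png",180,100,500,360,2.5,"pics/sc0.png")
crop("pics/side0.png",180,120,480,360,2.6,"pics/si0.png")
crop("pics/wrist0.png",440,150,640,350,3,"pics/wr0.png")
E
```

```text
[[-0.  1. -0.]
 [ 0. -0. -1.]
 [-1. -0. -0.]]
```

View pics/sc0.png

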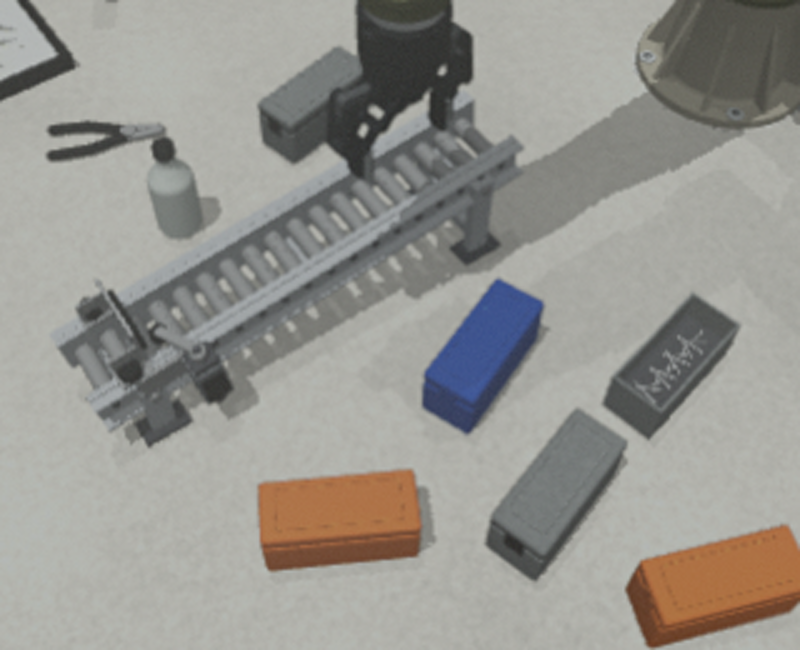

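View pics/si0.png

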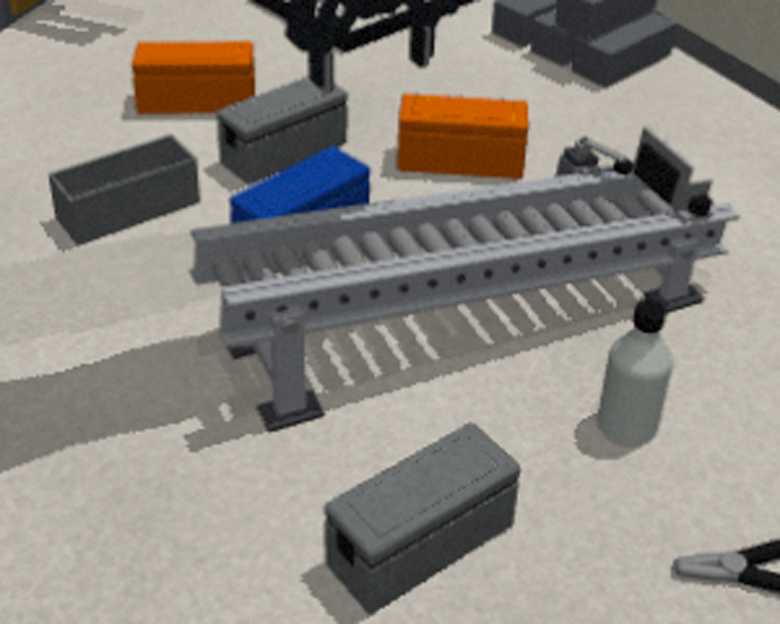

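View pics/wr0.png

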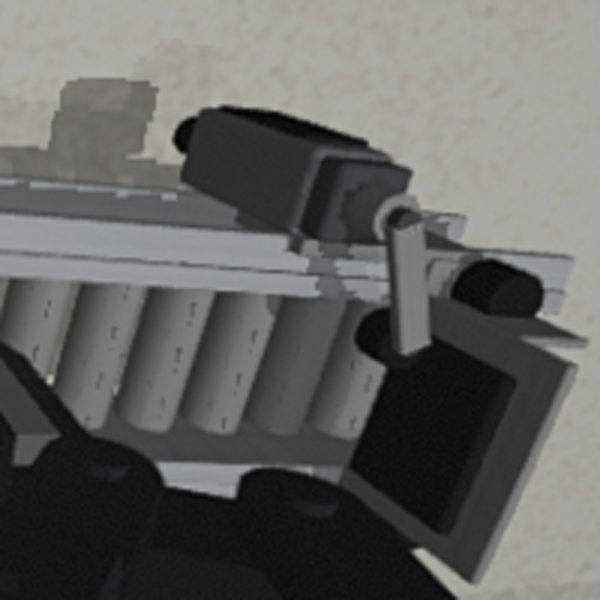

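Run:
```python
from h import *
crop("pics/wrist0.png",100,150,300,320,4,"pics/wr1.png")
crop("pics/scene0.png",200,200,280,280,7,"pics/sc1.png")
crop("pics/scene0.png",330,130,400,220,6,"pics/sc2.png")
from scipy.optimize import least_squares
cs,cd=cam("scene"),cam("side")
def box(p):
    x,y,a=p; c,s=np.cos(a),np.sin(a); f=lambda u,v,z:[x+c*u*.07-s*v*.029,y+s*u*.07+c*v*.029,z]
    return f
def fit(obs,p0):
    def r(p):
        f=box(p); return np.hstack([proj([f(*k)],c)[0]-px for k,px,c in obs])
    o=least_squares(r,p0); print(o.x, np.degrees(o.x[2]), np.abs(o.fun).round(1)); return o.x
T=.07
# quick ground locs
for px in [(343,300)]: print('P',onz(px,cd,T))
print('Q',onz((404,291),cs,T)); print('open',onz((449,245),cs,.05)); 
print('bottle',onz((250,190),cs,0),'cut',onz((222,156),cs,0),'blue',onz((376,235),cs,.07),'or1',onz((316,302),cs,.07),'or2',onz((468,330),cs,.07))
for px in [(305.8,315.4),(324.2,333.5),(380,298.8),(361.9,283)]: print(onz(px,cd,T).round(4))
for px in [(412.8,264),(431.2,278.8),(396,319.2),(376,306.8)]: print(onz(px,cs,T).round(4))
```

```text
P [ 0.4720161  -0.25888171  0.07      ]
Q [0.62233365 0.26966325 0.07      ]
open [0.43944196 0.25572372 0.05      ]
bottle [ 0.69016149 -0.2504096   0.        ] cut [ 0.67840777 -0.42017861  0.        ] blue [0.56416513 0.12426959 0.07      ] or1 [0.78555101 0.16058206 0.07      ] or2 [0.58723042 0.4193597  0.07      ]
[ 0.3929 -0.2569  0.07  ]
[ 0.4016 -0.3084  0.07  ]
[ 0.535  -0.2912  0.07  ]
[ 0.5283 -0.2399  0.07  ]
[0.5568 0.2372 0.07  ]
[0.5539 0.2903 0.07  ]
[0.6831 0.3025 0.07  ]
[0.6952 0.2547 0.07  ]
```

View pics/wr1.png

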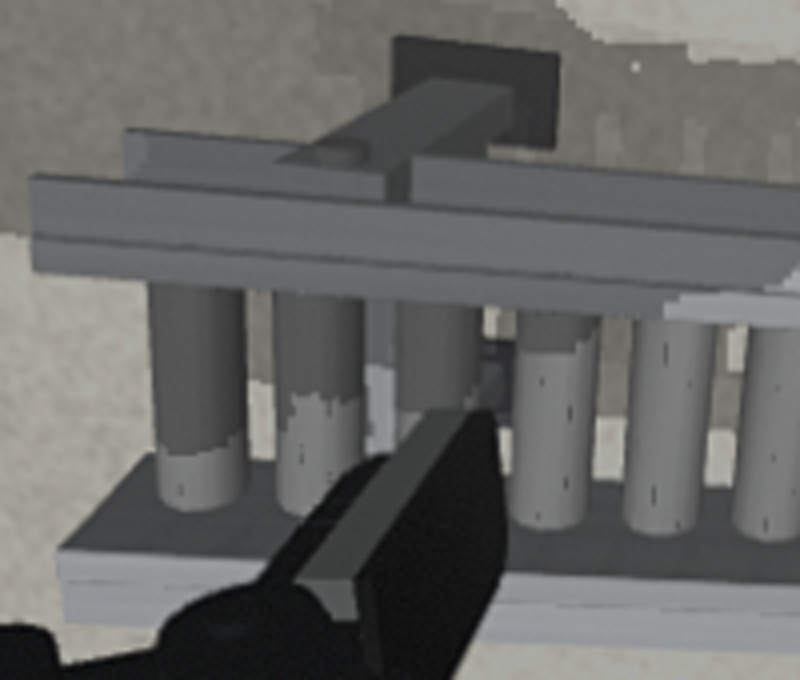

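View pics/sc1.png

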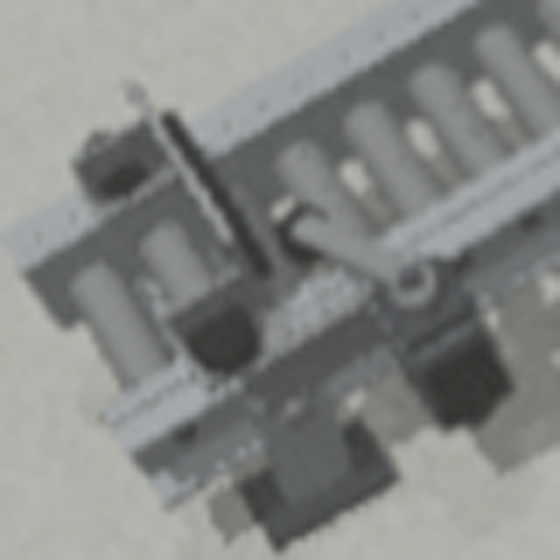

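View pics/sc2.png

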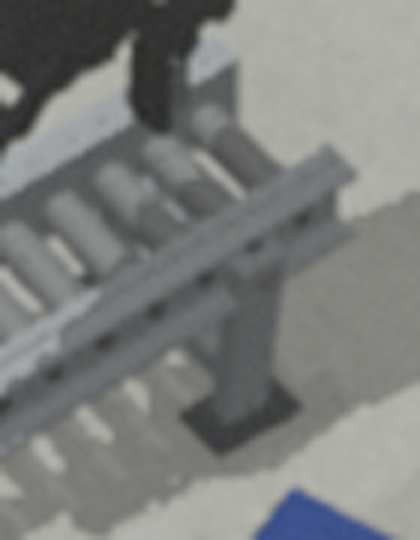

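```bash
cat > lane.py <<'E'
from h import *
SL=0.1047
def lane_pt(p,s,y,h=0.):
    "s along slope, y left, h above rollers (perp)"
    x=s*np.cos(SL)+h*np.sin(SL); z=.125-s*np.sin(SL)+h*np.cos(SL)
    c,n=np.cos(p[2]),np.sin(p[2]); return np.array([p[0]+c*x-n*y,p[1]+n*x+c*y,z])
E
python3 - <<'E'
from lane import *
from scipy.optimize import least_squares
cs,cd=cam("scene"),cam("side"); s=env.get_state(); cw=cam("wrist",s)
L=[(1,(108.2,217.5)),(1,(260,229.5)),(1,(440,242.9)),(1,(555,249.5)),(-1,(115,287)),(-1,(300,296.2)),(-1,(493,304.3))]
def r(p):
    out=[]
    for sg,px in L:
        a,b=proj([lane_pt(p,0.0,sg*.032,.016),lane_pt(p,.48,sg*.032,.016)],cw)
        d=(b-a)/np.linalg.norm(b-a); w=np.array(px)-a; out.append(d[0]*w[1]-d[1]*w[0])
    for sg,px in [L[0],L[4]]:
        out.append((proj([lane_pt(p,0,sg*.032,.016)],cw)[0]-px)[0])
    return np.array(out)
o=least_squares(r,[.4,-.08,0.]); print(o.x,np.degrees(o.x[2]),o.fun.round(2))
p=o.x
for n,c in (("scene",cs),("side",cd),("wrist",cw)):
    im=cv2.imread(f"pics/{n}0.png")
    for y in (-.032,.032):
        q=proj([lane_pt(p,0,y,.016),lane_pt(p,.5,y,.016)],c)
        cv2.line(im,*[tuple(np.round(a*16).astype(int)) for a in q],(0,0,255),1,cv2.LINE_AA,4)
    cv2.imwrite(f"pics/{n}_lane.png",im)
crop("pics/scene_lane.png",190,120,410,290,3.5,"pics/l1.png")
crop("pics/side_lane.png",240,150,480,270,3.3,"pics/l2.png")
for nm,pp in (("load",.105),("mid",.305)): print(nm,lane_pt(p,pp,0))
E
```

```text
[ 0.40009854 -0.04289203 -0.12155499] -6.964587775806534 [-0.83  0.14  0.46 -1.29 -0.1   1.07  0.79  0.67 -0.69]
load [ 0.50375304 -0.05555418  0.11402657]
mid [ 0.70119017 -0.07967255  0.09312481]
```

View pics/l1.png

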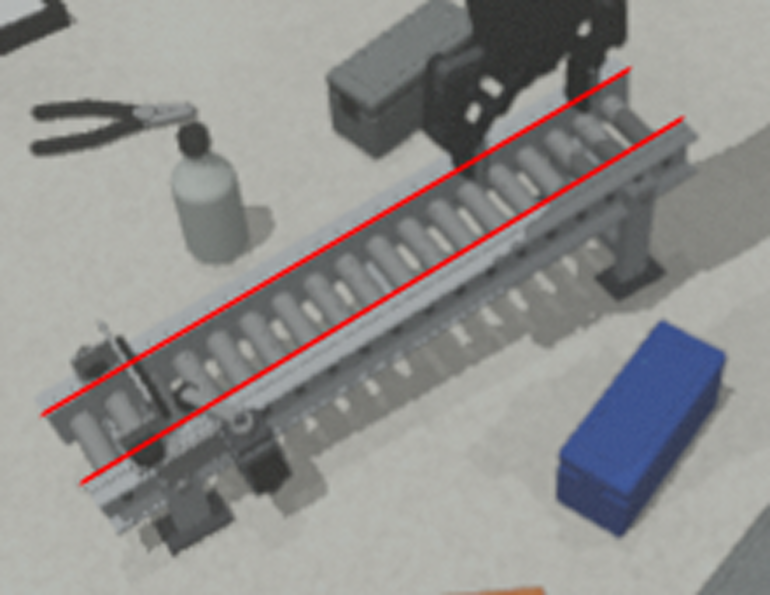

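View pics/l2.png

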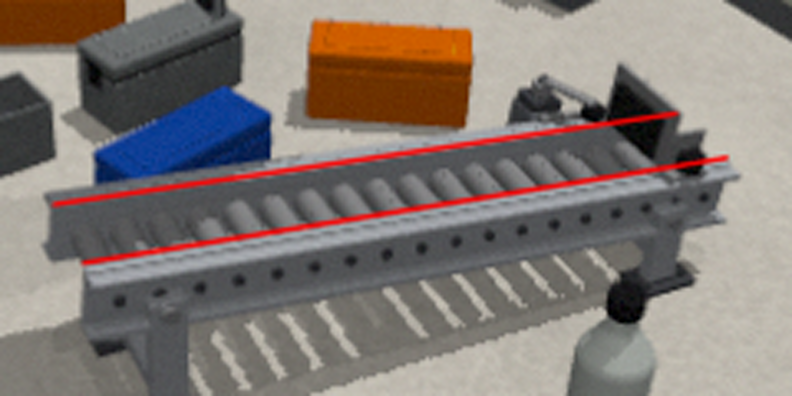

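View pics/wrist_lane.png

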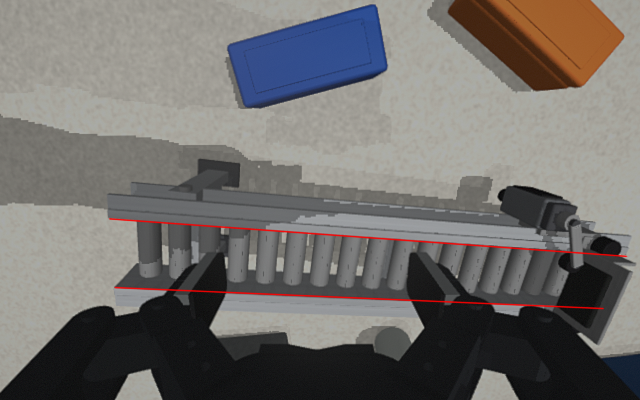

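Run:
```python
from lane import *
p=[0.40009854,-0.04289203,-0.12155499]
cs,cd=cam("scene"),cam("side"); s=env.get_state(); cw=cam("wrist",s)
off=np.arange(-7,7.1,.5)
import sys
print("off",off)
for n,c in (("scene",cs),("side",cd),("wrist",cw)):
    g=cv2.cvtColor(cv2.imread(f"pics/{n}0.png"),cv2.COLOR_BGR2GRAY).astype(np.float32)
    for y in (-.032,.032):
      for (a,b) in ((.02,.08),(.13,.2),(.22,.3),(.3,.38)):
        out=[]
        for o in off:
            q=np.array([proj([lane_pt(p,t,y+o/1000,.016)],c)[0] for t in np.linspace(a,b,40)],np.float32)
            out.append(cv2.remap(g,q[:,0:1],q[:,1:2],cv2.INTER_LINEAR).mean())
        print(n,y,a,np.round(out).astype(int).tolist())
```

```text
off [-7.  -6.5 -6.  -5.5 -5.  -4.5 -4.  -3.5 -3.  -2.5 -2.  -1.5 -1.  -0.5
  0.   0.5  1.   1.5  2.   2.5  3.   3.5  4.   4.5  5.   5.5  6.   6.5
  7. ]
scene -0.032 0.02 [107, 108, 108, 108, 108, 109, 109, 108, 107, 107, 105, 104, 102, 100, 97, 94, 92, 89, 86, 84, 82, 81, 80, 80, 80, 80, 80, 80, 81]
scene -0.032 0.13 [119, 119, 119, 119, 120, 120, 120, 120, 119, 118, 117, 116, 114, 112, 109, 106, 103, 99, 96, 92, 90, 87, 86, 85, 84, 84, 84, 84, 84]
scene -0.032 0.22 [160, 159, 159, 159, 160, 160, 160, 160, 160, 159, 158, 156, 154, 151, 146, 142, 136, 130, 124, 118, 112, 107, 102, 99, 97, 95, 94, 94, 94]
scene -0.032 0.3 [161, 162, 162, 162, 163, 163, 164, 164, 164, 164, 163, 162, 160, 157, 154, 149, 144, 139, 132, 126, 119, 113, 108, 104, 100, 98, 97, 96, 95]
scene 0.032 0.02 [109, 109, 109, 108, 108, 108, 108, 108, 108, 109, 109, 110, 111, 112, 113, 114, 115, 116, 117, 118, 119, 119, 119, 119, 119, 118, 118, 117, 116]
scene 0.032 0.13 [131, 131, 130, 129, 128, 127, 126, 126, 126, 126, 127, 129, 131, 134, 136, 140, 143, 146, 149, 152, 154, 156, 157, 157, 157, 156, 155, 153, 151]
sce
[... 2075 characters left out ...]
1, 53, 55, 57, 59, 60, 60, 58, 56, 52, 46, 43, 43, 43, 44, 45, 46, 47, 48, 49, 50]
wrist 0.032 0.02 [86, 86, 86, 86, 86, 86, 86, 86, 86, 86, 86, 86, 85, 85, 87, 92, 97, 102, 104, 104, 104, 105, 105, 106, 106, 107, 108, 108, 106]
wrist 0.032 0.13 [112, 111, 111, 111, 111, 112, 112, 112, 112, 112, 112, 112, 111, 111, 111, 115, 127, 137, 144, 147, 147, 146, 146, 146, 147, 147, 148, 149, 147]
wrist 0.032 0.22 [102, 103, 103, 103, 103, 103, 102, 102, 102, 102, 101, 101, 101, 100, 100, 104, 114, 127, 138, 146, 148, 148, 148, 147, 148, 148, 149, 150, 150]
wrist 0.032 0.3 [98, 98, 98, 98, 98, 98, 97, 97, 97, 98, 98, 98, 97, 97, 96, 98, 103, 114, 131, 146, 151, 151, 151, 150, 151, 151, 152, 153, 154]
```

```bash
cat > plan.py <<'E'
from h import *
import sys
def tool_R(psi,tilt=0):
    "psi deg: yaw of tool y; tilt deg: about tool y"
    a=np.radians(psi); x=np.array([0,0,-1.]); y=np.array([np.cos(a),np.sin(a),0]); z=np.cross(x,y)
    return np.column_stack([x,y,z])@Ro.from_euler('y',tilt,degrees=True).as_matrix()
def plan(pos,Rt,n,grip,turn_first=False,s=None,lastzero=0):
    s=s or env.get_state(); p=np.array(s["tcp_pos"]); Rc=R(s["orientation"])
    rv=Ro.from_matrix(Rc.T@Rt).as_rotvec(degrees=True)
    out=[]
    for i in range(n):
        k=n-i
        d=(np.array(pos)-p)/k
        rr=Ro.from_matrix(Rc.T@Rt).as_rotvec(degrees=True)/k
        t=np.round(Rc.T@d*100,1); r=np.round(rr,1)
        p=p+Rc@t/100; Rc=Rc@Ro.from_rotvec(r,degrees=True).as_matrix()
        out.append([*map(float,t+0.0),*map(float,r+0.0),grip])
    print("steps",[round(float(np.linalg.norm(o[:3])),1) for o in out][:1],"end err mm",((p-pos)*1000).round(1))
    for i in range(0,n,5): print("[["+",".join("["+",".join(f"{v:g}" for v in o)+"]" for o in out[i:i+5])+"]]")
def st():
    s=env.get_state(); Rc=R(s["orientation"]); y=Rc[:,1]
    print("t %.2f"%s["clock"],"p",s["tcp_pos"].round(4),"psi %.2f tiltx %s"%(np.degrees(np.arctan2(y[1],y[0])),Rc[:,0].round(3)),"F",s["wrist_force"].round(1),"gap %.4f"%s["finger_gap"],"j",s["joint_pos"].round(2))
    return s
E
python3 - <<'E'
from plan import *
plan([.464,-.274,.19],tool_R(98),15,1.0)
E
```

```text
steps [2.0] end err mm [-0.1  0.1 -0.3]
[[[0.3,-0.7,1.8,-6.5,0,0,1],[0.3,-0.9,1.7,-6.5,0,0,1],[0.3,-1.1,1.6,-6.5,0,0,1],[0.3,-1.3,1.5,-6.5,0,0,1],[0.3,-1.5,1.3,-6.5,0,0,1]]]
[[[0.3,-1.6,1.1,-6.6,0,0,1],[0.3,-1.7,1,-6.5,0,0,1],[0.2,-1.8,0.8,-6.6,0,0,1],[0.3,-1.9,0.5,-6.5,0,0,1],[0.2,-2,0.3,-6.6,0,0,1]]]
[[[0.3,-2,0.1,-6.5,0,0,1],[0.2,-2,-0.1,-6.6,0,0,1],[0.3,-1.9,-0.4,-6.5,0,0,1],[0.2,-1.9,-0.6,-6.6,0,0,1],[0.3,-1.8,-0.8,-6.5,-0.1,0,1]]]
```

Request:
drive_tool(
  plan=[
    [[0.3, -0.7, 1.8, -6.5, 0, 0, 1], [0.3, -0.9, 1.7, -6.5, 0, 0, 1], [0.3, -1.1, 1.6, -6.5, 0, 0, 1], [0.3, -1.3, 1.5, -6.5, 0, 0, 1], [0.3, -1.5, 1.3, -6.5, 0, 0, 1]],
  ],
)

```text
clock: 0.57
tcp_pos: [0.5383, -0.0913, 0.2158]
orientation: [0.621, 0.338, 0.621, -0.338]
wrist_force: [0.7, 0.0, 0.0]
finger_gap: 0.0856
```

Request:
drive_tool(
  plan=[
    [[0.3, -1.6, 1.1, -6.6, 0, 0, 1], [0.3, -1.7, 1, -6.5, 0, 0, 1], [0.2, -1.8, 0.8, -6.6, 0, 0, 1], [0.3, -1.9, 0.5, -6.5, 0, 0, 1], [0.2, -2, 0.3, -6.6, 0, 0, 1]],
  ],
)

```text
clock: 0.98
tcp_pos: [0.5013, -0.1829, 0.2028]
orientation: [0.691, 0.149, 0.691, -0.149]
wrist_force: [0.8, -0.6, -0.0]
finger_gap: 0.0851
```

Request:
drive_tool(
  plan=[
    [[0.3, -2, 0.1, -6.5, 0, 0, 1], [0.2, -2, -0.1, -6.6, 0, 0, 1], [0.3, -1.9, -0.4, -6.5, 0, 0, 1], [0.2, -1.9, -0.6, -6.6, 0, 0, 1], [0.3, -1.8, -0.8, -6.5, 0, 0, 1]],
  ],
)

```text
clock: 1.4
tcp_pos: [0.4638, -0.2747, 0.19]
orientation: [0.705, -0.051, 0.705, 0.051]
wrist_force: [0.1, -0.3, -0.1]
finger_gap: 0.0855
```

Run:
```python
from plan import *
s=st(); im=env.read_camera("wrist"); cv2.imwrite("pics/w1.png",im[:,:,::-1])
np.save("w1.npy",np.r_[s["tcp_pos"],s["orientation"]])
```

```text
t 1.40 p [ 0.4638 -0.2747  0.19  ] psi 98.32 tiltx [-0.  0. -1.] F [ 0.1 -0.3 -0.1] gap 0.0855 j [-0.68  0.26 -0.13  1.18  0.   -0.83]
```

View pics/w1.png

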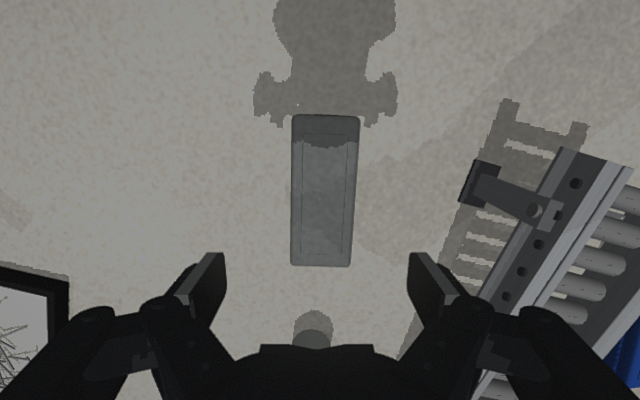

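Run:
```python
from plan import *
d=np.load("w1.npy"); c=cam("wrist",dict(tcp_pos=d[:3],orientation=d[3:]))
P=np.array([onz(px,c,.068) for px in [(291.5,114.5),(360,115),(351.5,267),(290,266)]]); print(P.round(4),P.mean(0).round(4))
for a,b in ((0,3),(1,2)): v=P[b]-P[a]; print(np.degrees(np.arctan2(v[1],v[0])),np.linalg.norm(v))
for a,b in ((0,1),(3,2)): v=P[b]-P[a]; print(np.degrees(np.arctan2(v[1],v[0])),np.linalg.norm(v))
crop("pics/w1.png",270,90,380,290,3,"pics/w1c.png")
```

```text
[[ 0.3983 -0.305   0.068 ]
 [ 0.3905 -0.2487  0.068 ]
 [ 0.5294 -0.231   0.068 ]
 [ 0.5369 -0.2893  0.068 ]] [ 0.4638 -0.2685  0.068 ]
6.4605293289704795 0.13949470559282237
7.268994126625387 0.14011205373605273
97.95831611334349 0.056844279165914474
97.32027888708332 0.058808445811122524
```

View pics/w1c.png

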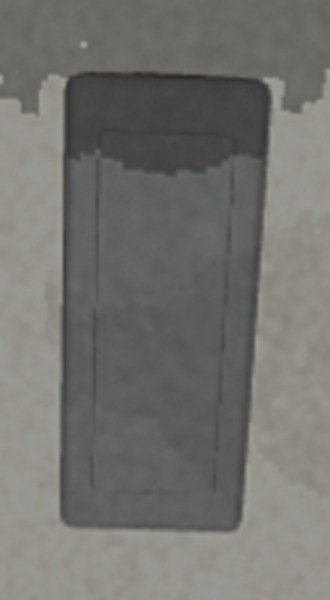

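Run:
```python
from plan import *
plan([.464,-.269,.027],tool_R(97.2),10,1.0)
```

```text
steps [1.6] end err mm [0.2 0.5 0.3]
[[[1.6,0.1,0,0.1,0,0,1],[1.6,0.1,0,0.1,0,0,1],[1.6,0.1,0,0.1,0,0,1],[1.6,0.1,0,0.1,0,0,1],[1.6,0.1,0,0.2,0,0,1]]]
[[[1.6,0.1,0.1,0.1,0,0,1],[1.7,0.1,0,0.2,0,0,1],[1.6,0.1,0.1,0.1,0,0,1],[1.7,0,0,0.2,0,0,1],[1.6,0.1,0.1,0.1,-0.1,0.1,1]]]
```

Request:
drive_tool(
  plan=[
    [[1.6, 0.3, 0, 0.5, 0, 0, 1], [1.6, 0.2, 0, 0.4, 0, 0, 1], [1.6, 0.1, 0, 0.2, 0, 0, 1], [1.6, 0, 0, 0, 0, 0, 1], [1.6, 0, 0, 0, 0, 0, 1]],
  ],
)

```text
clock: 1.87
tcp_pos: [0.4634, -0.2677, 0.1094]
orientation: [0.706, -0.042, 0.706, 0.042]
wrist_force: [0.5, 0.4, -0.5]
finger_gap: 0.0855
```

Request:
drive_tool(
  plan=[
    [[1.7, 0, 0, 0, 0, 0, 1], [1.7, 0, 0, 0, 0, 0, 1], [1.7, 0, 0, 0, 0, 0, 1], [1.6, 0, 0, 0, 0, 0, 1], [1.5, 0, 0, 0, 0, 0, 1]],
  ],
)

```text
clock: 2.28
tcp_pos: [0.4633, -0.2676, 0.0271]
orientation: [0.706, -0.042, 0.706, 0.043]
wrist_force: [0.7, 0.3, 1.1]
finger_gap: 0.0852
```

Request:
drive_tool(
  plan=[
    [[0, 0, 0, 0, 0, 0, 0.8], [0, 0, 0, 0, 0, 0, 0.7], [0, 0, 0, 0, 0, 0, 0.5], [0, 0, 0, 0, 0, 0, 0.5], [0, 0, 0, 0, 0, 0, 0.5]],
  ],
  squeeze=40,
)

```text
clock: 2.7
tcp_pos: [0.4639, -0.2681, 0.0289]
orientation: [0.706, -0.043, 0.706, 0.042]
wrist_force: [0.7, 0.5, -3.1]
finger_gap: 0.0578
```

Run:
```python
from plan import *
s=st(); im=env.read_camera("side"); cv2.imwrite("pics/s2.png",im[:,:,::-1])
plan([.464,-.269,.235],tool_R(97.2),10,0.5)
```

```text
t 2.70 p [ 0.4639 -0.2681  0.0289] psi 96.90 tiltx [ 0.001 -0.    -1.   ] F [ 0.7  0.5 -3.1] gap 0.0578 j [-0.67  0.39 -0.38  0.8   0.   -0.79]
steps [2.1] end err mm [-0.2  0.  -0.2]
[[[-2.1,0,0,0,0,0,0.5],[-2.1,0,0,0,0,0,0.5],[-2.1,0,0,0,0,0,0.5],[-2,0,0,0,0,0,0.5],[-2.1,0,0,-0.1,0,0,0.5]]]
[[[-2,0,0,0,0,0,0.5],[-2.1,0,0,-0.1,0,0,0.5],[-2,0,0,0,0,0,0.5],[-2.1,-0.1,0,-0.1,0,0,0.5],[-2,0,0,0,0,0,0.5]]]
```

View pics/s2.png

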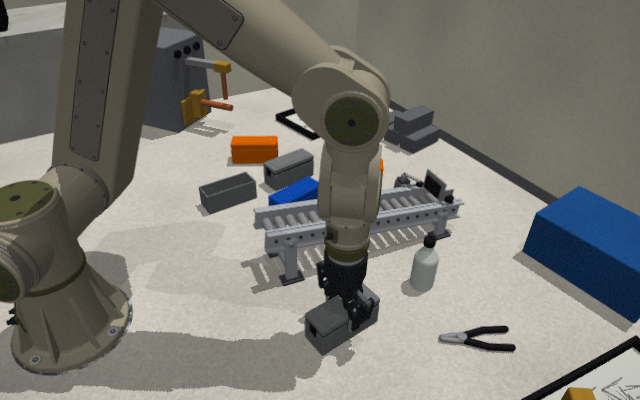

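Request:
drive_tool(
  plan=[
    [[-1, 0, 0, 0, 0, 0, 0.5], [-2.1, 0, 0, 0, 0, 0, 0.5], [-2.1, 0, 0, 0, 0, 0, 0.5], [-2.1, 0, 0, 0, 0, 0, 0.5], [-2.1, 0, 0, 0, 0, 0, 0.5]],
  ],
)

```text
clock: 3.17
tcp_pos: [0.4635, -0.2678, 0.1241]
orientation: [0.706, -0.043, 0.706, 0.043]
wrist_force: [0.3, -0.4, -2.6]
finger_gap: 0.0574
```

Request:
drive_tool(
  plan=[
    [[-2.1, 0, 0, 0, 0, 0, 0.5], [-2.1, 0, 0, 0, 0, 0, 0.5], [-2.1, 0, 0, 0, 0, 0, 0.5], [-2.1, 0, 0, 0, 0, 0, 0.5], [-2.1, 0, 0, 0, 0, 0, 0.5]],
  ],
)

```text
clock: 3.58
tcp_pos: [0.4633, -0.2677, 0.2293]
orientation: [0.706, -0.043, 0.706, 0.042]
wrist_force: [0.9, -0.5, -2.8]
finger_gap: 0.0574
```

Run:
```python
from plan import *
from lane import lane_pt
s=st(); lp=[.4001,-.0429,-.1185]
t=lane_pt(lp,.105,0,.028+.055); print(t)
plan(t,tool_R(90-6.8,6),15,0.5)
```

```text
t 3.58 p [ 0.4633 -0.2677  0.2293] psi 96.90 tiltx [ 0.001 -0.    -1.   ] F [ 0.9 -0.5 -2.8] gap 0.0574 j [-0.67  0.24 -0.06  1.27  0.   -0.79]
[ 0.51240609 -0.05627092  0.19657206]
steps [1.5] end err mm [ 0.  -0.3 -0. ]
[[[0.2,1.4,0.5,0.9,0.4,0,0.5],[0.2,1.4,0.5,0.9,0.4,0.1,0.5],[0.2,1.4,0.5,0.9,0.4,0,0.5],[0.2,1.4,0.4,0.9,0.4,0.1,0.5],[0.2,1.4,0.4,0.9,0.4,0,0.5]]]
[[[0.2,1.4,0.4,0.9,0.4,0.1,0.5],[0.2,1.4,0.4,0.9,0.4,0,0.5],[0.2,1.4,0.3,0.9,0.4,0.1,0.5],[0.2,1.4,0.3,0.9,0.4,0,0.5],[0.2,1.4,0.3,0.9,0.4,0.1,0.5]]]
[[[0.2,1.4,0.3,0.9,0.4,0,0.5],[0.2,1.4,0.3,0.9,0.4,0.1,0.5],[0.2,1.4,0.3,1,0.4,0,0.5],[0.2,1.4,0.2,0.9,0.4,0.1,0.5],[0.3,1.4,0.2,1,0.4,0,0.5]]]
```

Request:
drive_tool(
  plan=[
    [[0.2, 1.4, 0.5, 0.9, 0.4, 0, 0.5], [0.2, 1.4, 0.5, 0.9, 0.4, 0.1, 0.5], [0.2, 1.4, 0.5, 0.9, 0.4, 0, 0.5], [0.2, 1.4, 0.4, 0.9, 0.4, 0.1, 0.5], [0.2, 1.4, 0.4, 0.9, 0.4, 0, 0.5]],
  ],
)

```text
clock: 4.0
tcp_pos: [0.48, -0.1954, 0.218]
orientation: [0.695, -0.014, 0.719, 0.015]
wrist_force: [-0.6, 0.6, -3.1]
finger_gap: 0.0576
```

Request:
drive_tool(
  plan=[
    [[0.2, 1.4, 0.4, 0.9, 0.4, 0.1, 0.5], [0.2, 1.4, 0.4, 0.9, 0.4, 0, 0.5], [0.2, 1.4, 0.3, 0.9, 0.4, 0.1, 0.5], [0.2, 1.4, 0.3, 0.9, 0.4, 0, 0.5], [0.2, 1.4, 0.3, 0.9, 0.4, 0.1, 0.5]],
  ],
)

```text
clock: 4.42
tcp_pos: [0.4959, -0.1251, 0.2073]
orientation: [0.682, 0.015, 0.731, -0.012]
wrist_force: [0.2, 0.2, -3.7]
finger_gap: 0.0575
```

Request:
drive_tool(
  plan=[
    [[0.2, 1.4, 0.3, 0.9, 0.4, 0, 0.5], [0.2, 1.4, 0.3, 0.9, 0.4, 0.1, 0.5], [0.2, 1.4, 0.3, 1, 0.4, 0, 0.5], [0.2, 1.4, 0.2, 0.9, 0.4, 0.1, 0.5], [0.3, 1.4, 0.2, 1, 0.4, 0, 0.5]],
  ],
)

```text
clock: 4.83
tcp_pos: [0.5129, -0.0562, 0.1956]
orientation: [0.668, 0.044, 0.742, -0.04]
wrist_force: [-0.4, -0.4, -2.7]
finger_gap: 0.0577
```

Run:
```python
from plan import *
from lane import lane_pt
s=st(); lp=[.4001,-.0429,-.1185]
t=lane_pt(lp,.105,0,.028+.022); print(t)
plan(t,tool_R(90-6.8,6),5,0.5)
```

```text
t 4.83 p [ 0.5129 -0.0562  0.1956] psi 83.14 tiltx [-0.103  0.012 -0.995] F [-0.4 -0.4 -2.7] gap 0.0577 j [-0.26  0.3  -0.07  1.31 -0.01 -0.14]
[ 0.50898149 -0.05586319  0.16375277]
steps [0.6] end err mm [-0.4  0.2  0.1]
[[[0.6,0,0,0,0,0,0.5],[0.7,0,0,0,0,0,0.5],[0.6,0,0,0,0,0,0.5],[0.7,0,0,0,0,0,0.5],[0.6,0,-0.1,-0.1,0,0,0.5]]]
```

Request:
drive_tool(
  plan=[
    [[0.6, 0, 0, 0, 0, 0, 0.5], [0.6, 0, 0, 0, 0, 0, 0.5], [0.6, 0, 0, 0, 0, 0, 0.5], [0.6, 0, 0, 0, 0, 0, 0.5], [0.6, 0, 0, 0, 0, 0, 0.5]],
  ],
)

```text
clock: 5.25
tcp_pos: [0.5092, -0.0571, 0.1642]
orientation: [0.668, 0.044, 0.742, -0.04]
wrist_force: [0.3, -0.4, -3.8]
finger_gap: 0.0576
```

Run:
```python
from plan import *
s=st()
for n in ("scene","side","wrist"):
    im=env.read_camera(n); cv2.imwrite(f"pics/{n}3.png",im[:,:,::-1])
crop("pics/scene3.png",270,90,410,230,5,"pics/sc3.png")
crop("pics/side3.png",240,150,400,270,5,"pics/si3.png")
```

```text
t 5.25 p [ 0.5092 -0.0571  0.1642] psi 83.14 tiltx [-0.104  0.012 -0.994] F [ 0.3 -0.4 -3.8] gap 0.0576 j [-0.26  0.31 -0.13  1.23 -0.02 -0.14]
```

View pics/sc3.png

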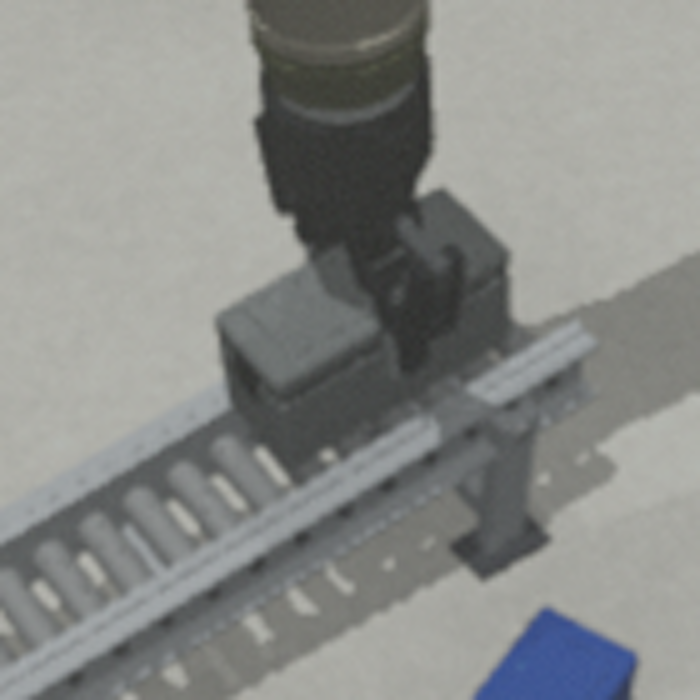

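View pics/si3.png

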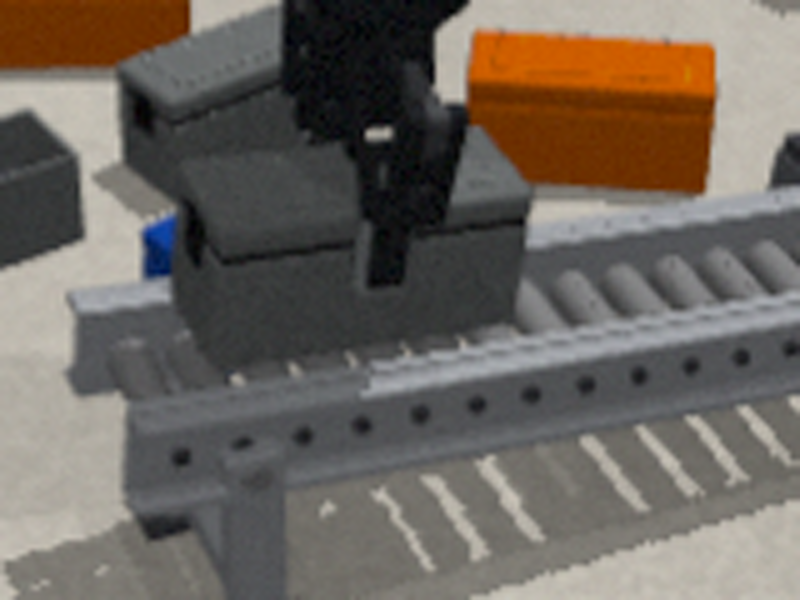

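View pics/wrist3.png

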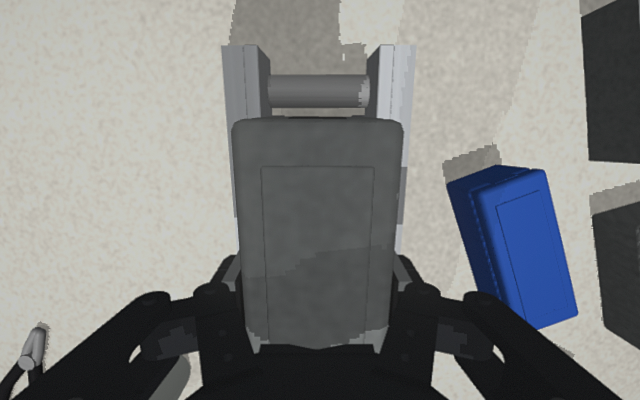

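Run:
```python
from plan import *
crop("pics/wrist3.png",210,30,430,180,3.6,"pics/w3c.png")
```

```text
(no output)
```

View pics/w3c.png

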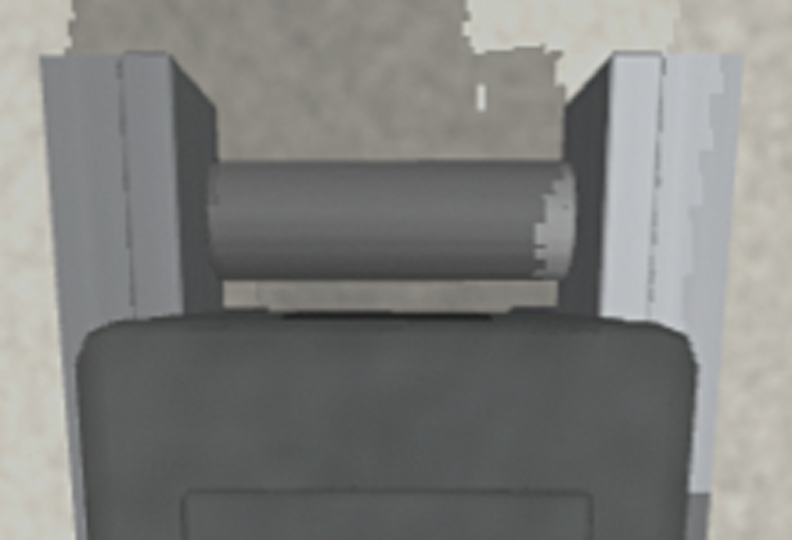

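Request:
drive_tool(
  plan=[
    [[0.3, 0.1, 0, 0, 0, 0, 0.5], [0.4, 0, 0, 0, 0, 0, 0.5], [0.4, 0, 0, 0, 0, 0, 0.5], [0.3, 0, 0, 0, 0, 0, 0.5], [0.2, 0, 0, 0, 0, 0, 0.5]],
  ],
)

```text
clock: 5.82
tcp_pos: [0.5078, -0.0553, 0.1483]
orientation: [0.668, 0.044, 0.742, -0.04]
wrist_force: [0.4, -0.4, -2.7]
finger_gap: 0.0577
```

Request:
drive_tool(
  plan=[
    [[0.1, 0, 0, 0, 0, 0, 0.5], [0.1, 0, 0, 0, 0, 0, 0.5], [0.1, 0, 0, 0, 0, 0, 0.5], [0.1, 0, 0, 0, 0, 0, 0.5], [0, 0, 0, 0, 0, 0, 0.5]],
  ],
)

```text
clock: 6.23
tcp_pos: [0.5076, -0.0553, 0.1448]
orientation: [0.668, 0.044, 0.742, -0.04]
wrist_force: [-0.2, 0.1, -3.3]
finger_gap: 0.0573
```

Run:
```python
from plan import *
from lane import lane_pt
s=st(); print(lane_pt([.4001,-.0429,-.1185],.105,0,.028))
```

```text
t 6.23 p [ 0.5076 -0.0553  0.1448] psi 83.19 tiltx [-0.104  0.012 -0.994] F [-0.2  0.1 -3.3] gap 0.0573 j [-0.26  0.32 -0.17  1.19 -0.01 -0.14]
[ 0.50669842 -0.05559137  0.14187325]
```

Still carrying full weight; creep down to contact.

Request:
drive_tool(
  plan=[
    [[0.1, 0, 0, 0, 0, 0, 0.5], [0.1, 0, 0, 0, 0, 0, 0.5], [0.05, 0, 0, 0, 0, 0, 0.5], [0, 0, 0, 0, 0, 0, 0.5], [0, 0, 0, 0, 0, 0, 0.5]],
  ],
)

```text
clock: 6.65
tcp_pos: [0.5074, -0.0553, 0.1424]
orientation: [0.668, 0.044, 0.742, -0.04]
wrist_force: [0.6, 0.6, -4.0]
finger_gap: 0.0573
```

Request:
drive_tool(
  plan=[
    [[0.1, 0, 0, 0, 0, 0, 0.5], [0, 0, 0, 0, 0, 0, 0.5], [0.1, 0, 0, 0, 0, 0, 0.5], [0, 0, 0, 0, 0, 0, 0.5], [0, 0, 0, 0, 0, 0, 0.5]],
  ],
)

```text
clock: 7.07
tcp_pos: [0.5087, -0.0555, 0.1421]
orientation: [0.669, 0.044, 0.741, -0.04]
wrist_force: [2.1, 0.7, 8.1]
finger_gap: 0.0577
```

Request:
drive_tool(
  plan=[
    [[-0.1, 0, 0, 0, 0, 0, 0.5], [0, 0, 0, 0, 0, 0, 0.5], [0, 0, 0, 0, 0, 0, 1], [0, 0, 0, 0, 0, 0, 1], [0, 0, 0, 0, 0, 0, 1]],
  ],
)

```text
clock: 7.48
tcp_pos: [0.5069, -0.0553, 0.141]
orientation: [0.667, 0.044, 0.742, -0.04]
wrist_force: [-0.7, -0.0, -0.4]
finger_gap: 0.0854
```

Run:
```python
from plan import *
st()
im=env.read_camera("scene"); cv2.imwrite("pics/scene4.png",im[:,:,::-1])
```

```text
t 7.48 p [ 0.5069 -0.0553  0.141 ] psi 83.19 tiltx [-0.105  0.012 -0.994] F [-0.7 -0.  -0.4] gap 0.0854 j [-0.26  0.32 -0.17  1.18 -0.02 -0.14]
```

View pics/scene4.png

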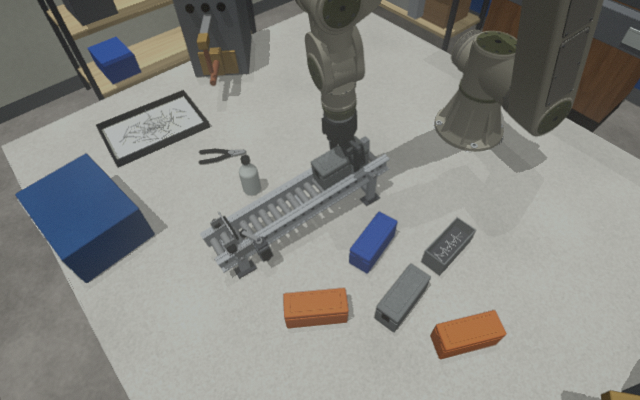

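Request:
drive_tool(
  plan=[
    [[-0.5, 0, 0, 0, 0, 0, 1], [-1.5, 0, 0, 0, 0, 0, 1], [-2, 0, 0, 0, 0, 0, 1], [-2, 0, 0, 0, 0, 0, 1], [-2, 0, 0, 0, 0, 0, 1]],
  ],
)

```text
clock: 7.95
tcp_pos: [0.5154, -0.0562, 0.2219]
orientation: [0.668, 0.044, 0.742, -0.04]
wrist_force: [0.7, -0.1, -0.1]
finger_gap: 0.0854
```

Run:
```python
from plan import *
st()
plan([.622,.268,.21],tool_R(97,0),20,1)
```

```text
t 7.95 p [ 0.5154 -0.0562  0.2219] psi 83.19 tiltx [-0.105  0.012 -0.994] F [ 0.7 -0.1 -0.1] gap 0.0854 j [-0.25  0.3  -0.01  1.37 -0.01 -0.14]
steps [1.7] end err mm [ 0.1  0.3 -0.1]
[[[0,1.7,0.3,-0.7,-0.3,0,1],[0,1.7,0.4,-0.7,-0.3,0,1],[0,1.7,0.4,-0.7,-0.3,0,1],[0,1.7,0.4,-0.7,-0.3,0,1],[0,1.6,0.4,-0.7,-0.3,0,1]]]
[[[0,1.6,0.4,-0.7,-0.3,0,1],[0,1.6,0.5,-0.7,-0.3,-0.1,1],[0.1,1.6,0.5,-0.7,-0.3,0,1],[0,1.6,0.5,-0.7,-0.3,-0.1,1],[0.1,1.6,0.5,-0.7,-0.3,0,1]]]
[[[0.1,1.6,0.5,-0.7,-0.3,-0.1,1],[0,1.6,0.6,-0.7,-0.3,0,1],[0.1,1.6,0.6,-0.7,-0.3,-0.1,1],[0,1.6,0.6,-0.7,-0.3,0,1],[0.1,1.6,0.6,-0.7,-0.3,-0.1,1]]]
[[[0.1,1.6,0.6,-0.7,-0.3,0,1],[0,1.6,0.7,-0.7,-0.3,-0.1,1],[0.1,1.6,0.7,-0.6,-0.3,0,1],[0,1.6,0.7,-0.7,-0.3,-0.1,1],[0.1,1.6,0.7,-0.6,-0.3,0,1]]]
```

Request:
drive_tool(
  plan=[
    [[0, 1.7, 0.3, -0.7, -0.3, 0, 1], [0, 1.7, 0.4, -0.7, -0.3, 0, 1], [0, 1.7, 0.4, -0.7, -0.3, 0, 1], [0, 1.7, 0.4, -0.7, -0.3, 0, 1], [0, 1.6, 0.4, -0.7, -0.3, 0, 1]],
  ],
)

```text
clock: 8.37
tcp_pos: [0.5426, 0.0264, 0.2196]
orientation: [0.679, 0.023, 0.734, -0.018]
wrist_force: [0.5, 0.2, -0.4]
finger_gap: 0.0858
```

Request:
drive_tool(
  plan=[
    [[0, 1.6, 0.4, -0.7, -0.3, 0, 1], [0, 1.6, 0.5, -0.7, -0.3, -0.1, 1], [0.1, 1.6, 0.5, -0.7, -0.3, 0, 1], [0, 1.6, 0.5, -0.7, -0.3, -0.1, 1], [0.1, 1.6, 0.5, -0.7, -0.3, 0, 1]],
  ],
)

```text
clock: 8.78
tcp_pos: [0.5691, 0.1056, 0.2164]
orientation: [0.689, 0.001, 0.725, 0.003]
wrist_force: [-0.5, 0.0, 0.8]
finger_gap: 0.0856
```

Request:
drive_tool(
  plan=[
    [[0.1, 1.6, 0.5, -0.7, -0.3, -0.1, 1], [0, 1.6, 0.6, -0.7, -0.3, 0, 1], [0.1, 1.6, 0.6, -0.7, -0.3, -0.1, 1], [0, 1.6, 0.6, -0.7, -0.3, 0, 1], [0.1, 1.6, 0.6, -0.7, -0.3, -0.1, 1]],
  ],
)

```text
clock: 9.2
tcp_pos: [0.5957, 0.1864, 0.2125]
orientation: [0.698, -0.022, 0.716, 0.024]
wrist_force: [0.2, -0.6, 0.1]
finger_gap: 0.0853
```

Request:
drive_tool(
  plan=[
    [[0.1, 1.6, 0.6, -0.7, -0.3, 0, 1], [0, 1.6, 0.7, -0.7, -0.3, -0.1, 1], [0.1, 1.6, 0.7, -0.6, -0.3, 0, 1], [0, 1.6, 0.7, -0.7, -0.3, -0.1, 1], [0.1, 1.6, 0.7, -0.6, -0.3, 0, 1]],
  ],
)

```text
clock: 9.62
tcp_pos: [0.6225, 0.2694, 0.209]
orientation: [0.706, -0.043, 0.706, 0.043]
wrist_force: [-0.3, -0.2, 0.6]
finger_gap: 0.0854
```

Run:
```python
from plan import *
s=st(); im=env.read_camera("wrist"); cv2.imwrite("pics/w5.png",im[:,:,::-1])
np.save("w5.npy",np.r_[s["tcp_pos"],s["orientation"]])
im=env.read_camera("scene"); cv2.imwrite("pics/scene5.png",im[:,:,::-1])
crop("pics/scene5.png",180,120,410,290,3.4,"pics/sc5.png")
```

```text
t 9.62 p [0.6225 0.2694 0.209 ] psi 97.03 tiltx [ 0.001  0.    -1.   ] F [-0.3 -0.2  0.6] gap 0.0854 j [ 0.29  0.53  0.32  1.36 -0.    0.17]
```

View pics/w5.png

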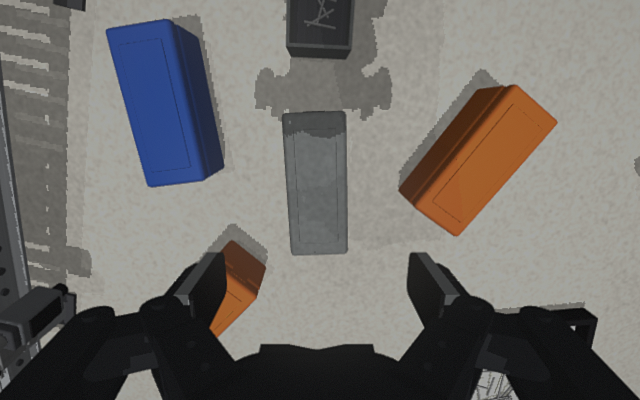

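View pics/sc5.png

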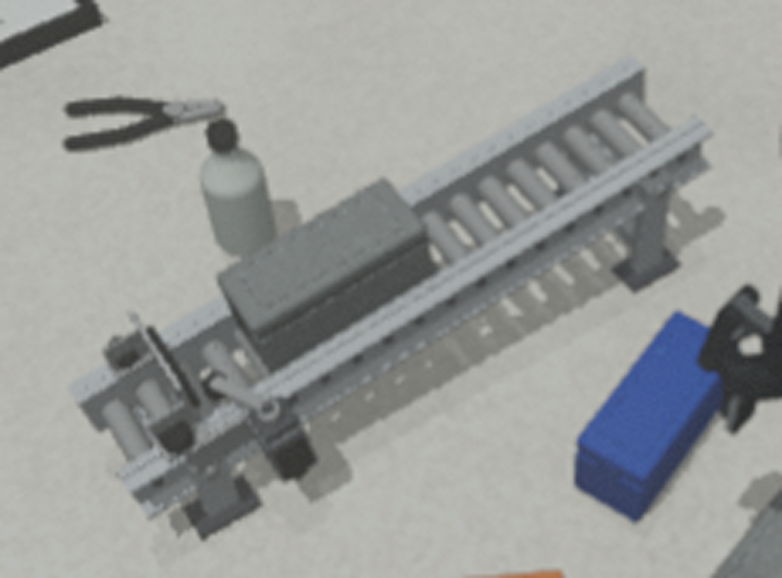

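Run:
```python
from plan import *
d=np.load("w5.npy"); c=cam("wrist",dict(tcp_pos=d[:3],orientation=d[3:]))
P=np.array([onz(px,c,.068) for px in [(282,112),(345.5,111),(347.5,254),(290,254.5)]]); print(P.round(4),P.mean(0).round(4))
for a,b in ((0,3),(1,2)): v=P[b]-P[a]; print(np.degrees(np.arctan2(v[1],v[0])),np.linalg.norm(v))
for a,b in ((0,1),(3,2)): v=P[b]-P[a]; print(np.degrees(np.arctan2(v[1],v[0])),np.linalg.norm(v))
m=P.mean(0); m[2]=.027
v=(P[3]-P[0])+(P[2]-P[1]); a=np.degrees(np.arctan2(v[1],v[0])); print(a)
plan(m,tool_R(90+a),10,1.0)
crop("pics/w5.png",260,60,400,270,2.8,"pics/w5c.png")
```

```text
[[0.5557 0.2305 0.068 ]
 [0.548  0.2862 0.068 ]
 [0.6852 0.3089 0.068 ]
 [0.6929 0.2513 0.068 ]] [0.6204 0.2692 0.068 ]
8.614469926275282 0.1386968401199617
9.38129057261779 0.13901694073885915
97.90402780586348 0.056304065988162365
97.62373975084822 0.05816891756787955
8.99832218543304
steps [1.8] end err mm [0.1 0.4 0.3]
[[[1.8,0,0,-0.2,0,0,1],[1.8,0,0,-0.2,0,0,1],[1.8,0,0,-0.2,0,0,1],[1.8,0,0,-0.2,0,0,1],[1.8,0,0,-0.2,0,0,1]]]
[[[1.8,0,0,-0.2,0,0,1],[1.8,0,-0.1,-0.2,0,0,1],[1.8,0,0,-0.1,0,0,1],[1.9,-0.1,-0.1,-0.2,0,0,1],[1.8,0,0,-0.1,0,0,1]]]
```

View pics/w5c.png

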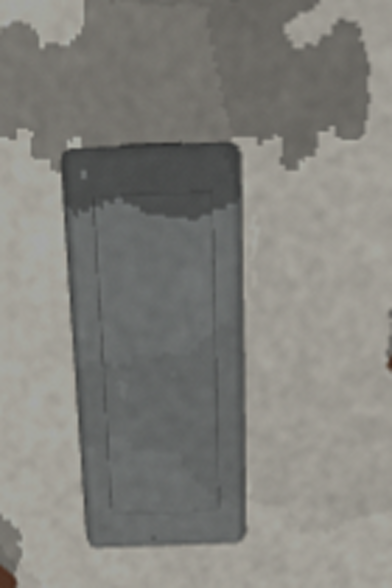

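Grey, lidded, closed. It is the second box. Descend with about 1.6° of turn and close.

Request:
drive_tool(
  plan=[
    [[1.8, 0, -0.1, -0.5, 0, 0, 1], [1.8, 0, -0.1, -0.5, 0, 0, 1], [1.8, 0, 0, -0.3, 0, 0, 1], [1.8, 0, 0, -0.3, 0, 0, 1], [1.8, 0, 0, 0, 0, 0, 1]],
  ],
)

```text
clock: 10.13
tcp_pos: [0.6201, 0.2674, 0.1183]
orientation: [0.705, -0.053, 0.705, 0.053]
wrist_force: [0.1, -0.1, -0.1]
finger_gap: 0.0853
```

Request:
drive_tool(
  plan=[
    [[1.9, 0, 0, 0, 0, 0, 1], [1.9, 0, 0, 0, 0, 0, 1], [1.9, 0, 0, 0, 0, 0, 1], [1.9, 0, 0, 0, 0, 0, 1], [1.6, 0, 0, 0, 0, 0, 1]],
  ],
)

```text
clock: 10.55
tcp_pos: [0.6198, 0.2672, 0.0256]
orientation: [0.705, -0.053, 0.705, 0.053]
wrist_force: [0.5, -0.8, 0.3]
finger_gap: 0.0856
```

Request:
drive_tool(
  plan=[
    [[0, 0, 0, 0, 0, 0, 0.8], [0, 0, 0, 0, 0, 0, 0.7], [0, 0, 0, 0, 0, 0, 0.5], [0, 0, 0, 0, 0, 0, 0.5], [0, 0, 0, 0, 0, 0, 0.5]],
  ],
  squeeze=40,
)

```text
clock: 10.97
tcp_pos: [0.621, 0.2681, 0.028]
orientation: [0.706, -0.053, 0.704, 0.053]
wrist_force: [0.1, -0.6, -2.8]
finger_gap: 0.0576
```

Request:
drive_tool(
  plan=[
    [[-1, 0, 0, 0, 0, 0, 0.5], [-2, 0, 0, 0, 0, 0, 0.5], [-2, 0, 0, 0, 0, 0, 0.5], [-2, 0, 0, 0, 0, 0, 0.5], [-2, 0, 0, 0, 0, 0, 0.5]],
  ],
)

```text
clock: 11.38
tcp_pos: [0.6204, 0.268, 0.119]
orientation: [0.706, -0.053, 0.705, 0.053]
wrist_force: [0.5, -0.5, -2.0]
finger_gap: 0.058
```

Request:
drive_tool(
  plan=[
    [[-2.2, 0, 0, 0, 0, 0, 0.5], [-2.2, 0, 0, 0, 0, 0, 0.5], [-2.2, 0, 0, 0, 0, 0, 0.5], [-2.2, 0, 0, 0, 0, 0, 0.5], [-2.2, 0, 0, 0, 0, 0, 0.5]],
  ],
)

```text
clock: 11.8
tcp_pos: [0.62, 0.268, 0.2294]
orientation: [0.706, -0.053, 0.705, 0.053]
wrist_force: [0.9, 0.5, -2.3]
finger_gap: 0.0576
```

Run:
```python
from plan import *
from lane import lane_pt
s=st(); lp=[.4001,-.0429,-.1185]
for n in ("scene","side"):
    im=env.read_camera(n); cv2.imwrite(f"pics/{n}6.png",im[:,:,::-1])
t=lane_pt(lp,.105,0,.028+.055); print(t)
plan(t,tool_R(83.2,6),20,0.5)
```

```text
t 11.80 p [0.62   0.268  0.2294] psi 98.59 tiltx [ 0.002  0.    -1.   ] F [ 0.9  0.5 -2.3] gap 0.0576 j [ 0.29  0.52  0.35  1.4  -0.    0.14]
[ 0.51240609 -0.05627092  0.19657206]
steps [1.7] end err mm [ 0.4 -0.4 -0.2]
[[[0.2,-1.5,-0.8,0.8,0.3,0,0.5],[0.2,-1.5,-0.8,0.8,0.3,0,0.5],[0.2,-1.5,-0.7,0.8,0.3,0,0.5],[0.2,-1.6,-0.7,0.8,0.3,0,0.5],[0.2,-1.6,-0.7,0.8,0.3,0,0.5]]]
[[[0.2,-1.6,-0.7,0.8,0.3,0,0.5],[0.2,-1.6,-0.7,0.8,0.3,0,0.5],[0.2,-1.6,-0.6,0.8,0.3,0,0.5],[0.2,-1.6,-0.6,0.7,0.3,0.1,0.5],[0.2,-1.6,-0.6,0.8,0.3,0,0.5]]]
[[[0.2,-1.6,-0.6,0.7,0.4,0.1,0.5],[0.2,-1.6,-0.5,0.8,0.3,0,0.5],[0.2,-1.6,-0.5,0.7,0.4,0.1,0.5],[0.2,-1.6,-0.5,0.8,0.3,0,0.5],[0.2,-1.7,-0.5,0.7,0.4,0.1,0.5]]]
[[[0.2,-1.7,-0.4,0.8,0.3,0,0.5],[0.2,-1.7,-0.4,0.7,0.4,0.1,0.5],[0.2,-1.6,-0.4,0.8,0.3,0,0.5],[0.2,-1.7,-0.4,0.7,0.4,0.1,0.5],[0.2,-1.7,-0.3,0.8,0.3,0,0.5]]]
```

View pics/scene6.png

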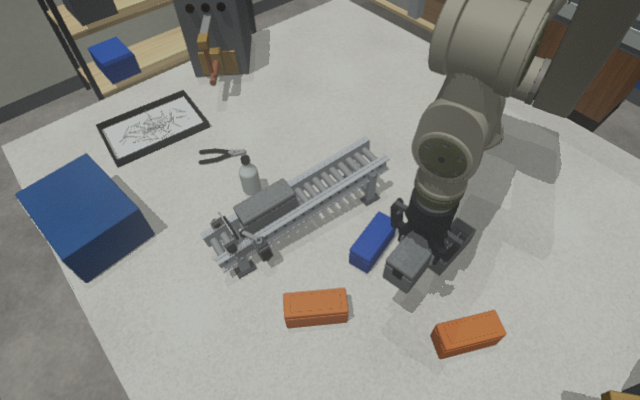

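Request:
drive_tool(
  plan=[
    [[0.1, -1.5, -0.8, 0.8, 0.3, 0, 0.5], [0.1, -1.5, -0.8, 0.8, 0.3, 0, 0.5], [0.2, -1.5, -0.7, 0.8, 0.3, 0, 0.5], [0.2, -1.6, -0.7, 0.8, 0.3, 0, 0.5], [0.2, -1.6, -0.7, 0.8, 0.3, 0, 0.5]],
  ],
)

```text
clock: 12.32
tcp_pos: [0.5919, 0.1863, 0.218]
orientation: [0.697, -0.029, 0.716, 0.027]
wrist_force: [0.8, -0.3, -3.2]
finger_gap: 0.0575
```

Request:
drive_tool(
  plan=[
    [[0.2, -1.6, -0.7, 0.8, 0.3, 0, 0.5], [0.2, -1.6, -0.7, 0.8, 0.3, 0, 0.5], [0.2, -1.6, -0.6, 0.8, 0.3, 0, 0.5], [0.2, -1.6, -0.6, 0.7, 0.3, 0.1, 0.5], [0.2, -1.6, -0.6, 0.8, 0.3, 0, 0.5]],
  ],
)

```text
clock: 12.73
tcp_pos: [0.5638, 0.1046, 0.2094]
orientation: [0.688, -0.005, 0.726, 0.003]
wrist_force: [0.8, -1.1, -2.9]
finger_gap: 0.0577
```

Request:
drive_tool(
  plan=[
    [[0.2, -1.6, -0.6, 0.7, 0.4, 0.1, 0.5], [0.2, -1.6, -0.5, 0.8, 0.3, 0, 0.5], [0.2, -1.6, -0.5, 0.7, 0.4, 0.1, 0.5], [0.2, -1.6, -0.5, 0.8, 0.3, 0, 0.5], [0.2, -1.7, -0.5, 0.7, 0.4, 0.1, 0.5]],
  ],
)

```text
clock: 13.15
tcp_pos: [0.536, 0.0243, 0.2013]
orientation: [0.676, 0.019, 0.736, -0.018]
wrist_force: [0.6, 0.2, -2.8]
finger_gap: 0.0574
```

Request:
drive_tool(
  plan=[
    [[0.2, -1.7, -0.4, 0.8, 0.3, 0, 0.5], [0.2, -1.7, -0.4, 0.7, 0.4, 0.1, 0.5], [0.2, -1.6, -0.4, 0.8, 0.3, 0, 0.5], [0.2, -1.7, -0.4, 0.7, 0.4, 0.1, 0.5], [0.2, -1.7, -0.3, 0.8, 0.3, 0, 0.5]],
  ],
)

```text
clock: 13.57
tcp_pos: [0.5095, -0.058, 0.1934]
orientation: [0.664, 0.043, 0.745, -0.041]
wrist_force: [-0.4, -0.3, -2.8]
finger_gap: 0.0576
```

Run:
```python
from plan import *
from lane import lane_pt
s=st(); lp=[.4001,-.0429,-.1185]
t=lane_pt(lp,.105,0,.028+.022)+np.array([0,.0003,0]); print(t)
plan(t,tool_R(83.2,6),5,0.5)
```

```text
t 13.57 p [ 0.5095 -0.058   0.1934] psi 83.14 tiltx [-0.113  0.01  -0.994] F [-0.4 -0.3 -2.8] gap 0.0576 j [-0.26  0.3  -0.07  1.31 -0.02 -0.14]
[ 0.50898149 -0.05556319  0.16375277]
steps [0.6] end err mm [-0.5 -0.4 -0.4]
[[[0.6,0,0.1,0,-0.1,0,0.5],[0.6,0.1,0,0,-0.1,0.1,0.5],[0.6,0,0,0,-0.1,0,0.5],[0.6,0.1,0.1,0,-0.1,0.1,0.5],[0.6,0,0,-0.1,-0.1,0,0.5]]]
```

Request:
drive_tool(
  plan=[
    [[0.6, 0.1, 0.1, 0, -0.1, 0, 0.5], [0.6, 0.1, 0.1, 0, -0.1, 0.1, 0.5], [0.6, 0, 0, 0, -0.1, 0, 0.5], [0.5, 0, 0.1, 0, -0.1, 0.1, 0.5], [0.5, 0, 0, 0, -0.1, 0, 0.5]],
  ],
)

```text
clock: 13.98
tcp_pos: [0.5106, -0.0547, 0.1652]
orientation: [0.668, 0.044, 0.742, -0.04]
wrist_force: [0.3, 0.6, -2.6]
finger_gap: 0.0576
```

Run:
```python
from plan import *
s=st(); im=env.read_camera("wrist"); cv2.imwrite("pics/w7.png",im[:,:,::-1])
crop("pics/w7.png",210,30,430,180,3.6,"pics/w7c.png")
im=env.read_camera("scene"); cv2.imwrite("pics/scene7.png",im[:,:,::-1])
crop("pics/scene7.png",190,110,410,290,3.5,"pics/sc7.png")
```

```text
t 13.98 p [ 0.5106 -0.0547  0.1652] psi 83.22 tiltx [-0.103  0.012 -0.995] F [ 0.3  0.6 -2.6] gap 0.0576 j [-0.25  0.31 -0.13  1.24 -0.01 -0.14]
```

View pics/w7c.png

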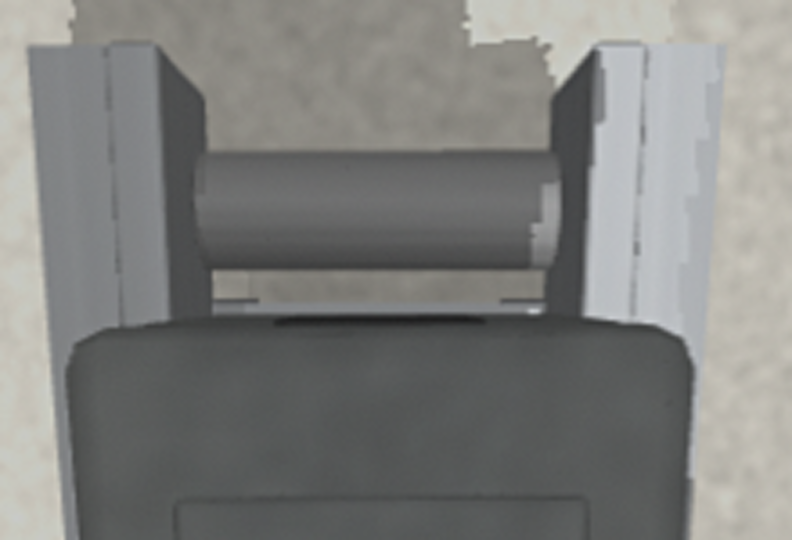

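View pics/sc7.png

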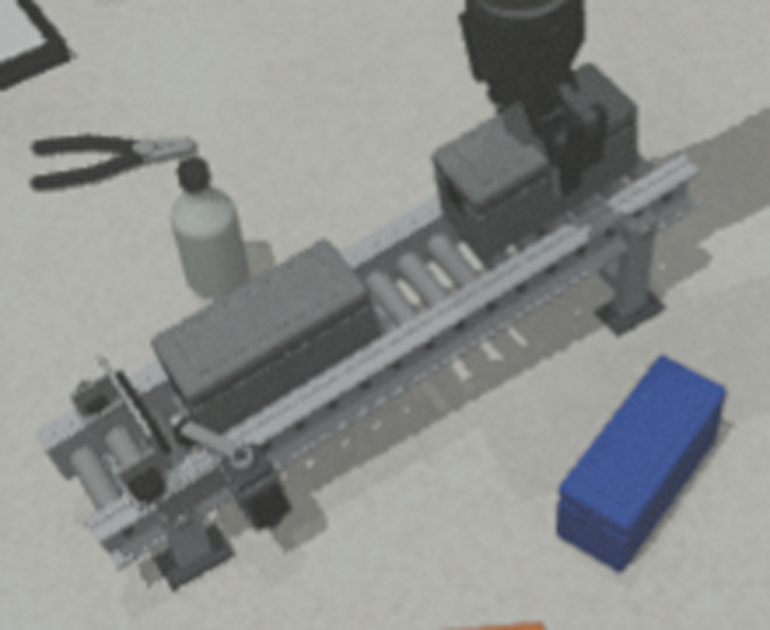

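Request:
drive_tool(
  plan=[
    [[0.3, -0.06, 0, 0, 0, 0, 0.5], [0.4, 0, 0, 0, 0, 0, 0.5], [0.4, 0, 0, 0, 0, 0, 0.5], [0.4, 0, 0, 0, 0, 0, 0.5], [0.2, 0, 0, 0, 0, 0, 0.5]],
  ],
)

```text
clock: 14.5
tcp_pos: [0.5086, -0.0558, 0.1486]
orientation: [0.668, 0.044, 0.742, -0.04]
wrist_force: [-0.2, 0.3, -3.5]
finger_gap: 0.0577
```

Request:
drive_tool(
  plan=[
    [[0.1, 0, 0, 0, 0, 0, 0.5], [0.1, 0, 0, 0, 0, 0, 0.5], [0.1, 0, 0, 0, 0, 0, 0.5], [0.1, 0, 0, 0, 0, 0, 0.5], [0, 0, 0, 0, 0, 0, 0.5]],
  ],
)

```text
clock: 14.92
tcp_pos: [0.5084, -0.0558, 0.1452]
orientation: [0.668, 0.044, 0.742, -0.04]
wrist_force: [0.6, 0.7, -3.2]
finger_gap: 0.0574
```

Request:
drive_tool(
  plan=[
    [[0.1, 0, 0, 0, 0, 0, 0.5], [0.05, 0, 0, 0, 0, 0, 0.5], [0.05, 0, 0, 0, 0, 0, 0.5], [0, 0, 0, 0, 0, 0, 0.5], [0, 0, 0, 0, 0, 0, 0.5]],
  ],
)

```text
clock: 15.33
tcp_pos: [0.5082, -0.0558, 0.1433]
orientation: [0.668, 0.044, 0.742, -0.04]
wrist_force: [-0.4, -1.0, -3.0]
finger_gap: 0.0575
```

Request:
drive_tool(
  plan=[
    [[0.05, 0, 0, 0, 0, 0, 0.5], [0.05, 0, 0, 0, 0, 0, 0.5], [0.05, 0, 0, 0, 0, 0, 0.5], [0, 0, 0, 0, 0, 0, 0.5], [0, 0, 0, 0, 0, 0, 0.5]],
  ],
)

```text
clock: 15.75
tcp_pos: [0.5081, -0.0557, 0.1418]
orientation: [0.668, 0.044, 0.742, -0.04]
wrist_force: [0.2, 0.3, -2.5]
finger_gap: 0.0579
```

Request:
drive_tool(
  plan=[
    [[0.05, 0, 0, 0, 0, 0, 0.5], [0.05, 0, 0, 0, 0, 0, 0.5], [0.02, 0, 0, 0, 0, 0, 0.5], [0, 0, 0, 0, 0, 0, 0.5], [0, 0, 0, 0, 0, 0, 0.5]],
  ],
)

```text
clock: 16.17
tcp_pos: [0.5083, -0.0558, 0.141]
orientation: [0.669, 0.044, 0.741, -0.04]
wrist_force: [-0.2, 0.2, 1.7]
finger_gap: 0.0571
```

Request:
drive_tool(
  plan=[
    [[-0.03, 0, 0, 0, 0, 0, 0.5], [0, 0, 0, 0, 0, 0, 1], [0, 0, 0, 0, 0, 0, 1], [0, 0, 0, 0, 0, 0, 1], [0, 0, 0, 0, 0, 0, 1]],
  ],
)

```text
clock: 16.58
tcp_pos: [0.508, -0.0558, 0.1409]
orientation: [0.668, 0.044, 0.742, -0.04]
wrist_force: [-0.2, -0.6, -0.3]
finger_gap: 0.0854
```

Request:
drive_tool(
  plan=[
    [[-0.5, 0, 0, 0, 0, 0, 1], [-1.5, 0, 0, 0, 0, 0, 1], [-2, 0, 0, 0, 0, 0, 1], [-2, 0, 0, 0, 0, 0, 1], [-2, 0, 0, 0, 0, 0, 1]],
  ],
)

```text
clock: 17.0
tcp_pos: [0.5162, -0.0567, 0.2216]
orientation: [0.668, 0.044, 0.742, -0.04]
wrist_force: [-0.7, -0.4, 0.1]
finger_gap: 0.0852
```

Run:
```python
from plan import *
from lane import lane_pt
s=st()
im=env.read_camera("scene"); cv2.imwrite("pics/scene8.png",im[:,:,::-1])
crop("pics/scene8.png",190,110,410,290,3.5,"pics/sc8.png")
lp=[.4001,-.0429,-.1185]
for k in (.06,.08): print(lane_pt(lp,k,0,.03),lane_pt(lp,k,0,.1))
plan(lane_pt(lp,.06,0,.1),tool_R(83.2,6),5,0.0)
```

```text
t 17.00 p [ 0.5162 -0.0567  0.2216] psi 83.16 tiltx [-0.103  0.012 -0.995] F [-0.7 -0.4  0.1] gap 0.0852 j [-0.26  0.3  -0.01  1.37 -0.01 -0.14]
[ 0.46246624 -0.05032519  0.14856519] [ 0.46973056 -0.05119006  0.21818187]
[ 0.48221723 -0.0526767   0.14647501] [ 0.48948155 -0.05354157  0.21609169]
steps [1.0] end err mm [-0.1 -0.2  0.4]
[[[0.2,0,-1,0,0.1,0,0],[0.3,0,-0.9,0,0.1,0,0],[0.2,0,-1,0,0.1,0,0],[0.3,0,-0.9,0,0.1,0,0],[0.2,0,-1,-0.1,0,0.1,0]]]
```

View pics/sc8.png

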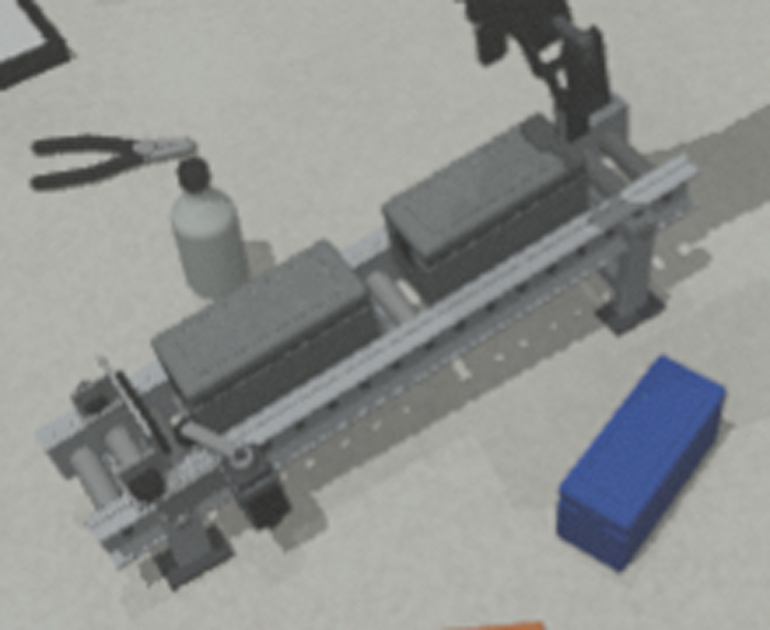

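Request:
drive_tool(
  plan=[
    [[0.2, 0, -1, 0, 0, 0, 0], [0.2, 0, -1, 0, 0, 0, 0], [0.2, 0, -1, 0, 0, 0, 0], [0.3, 0, -1, 0, 0, 0, 0], [0.2, 0, -1, 0, 0, 0, 0]],
  ],
  squeeze=40,
)

```text
clock: 17.47
tcp_pos: [0.4653, -0.0506, 0.2148]
orientation: [0.668, 0.044, 0.741, -0.04]
wrist_force: [0.4, -1.0, 0.7]
finger_gap: 0.0255
```

Request:
drive_tool(
  plan=[
    [[1, 0, 0, 0, 0, 0, 0], [1.5, 0, 0, 0, 0, 0, 0], [1.5, 0, 0, 0, 0, 0, 0], [1.5, 0, 0, 0, 0, 0, 0], [1, 0, 0, 0, 0, 0, 0]],
  ],
)

```text
clock: 17.88
tcp_pos: [0.4587, -0.0497, 0.1484]
orientation: [0.668, 0.044, 0.742, -0.04]
wrist_force: [-0.3, 0.4, 0.3]
finger_gap: -0.0005
```

Run:
```python
from plan import *
from lane import lane_pt
s=st()
for n in ("scene","wrist","side"):
    im=env.read_camera(n); cv2.imwrite(f"pics/{n}9.png",im[:,:,::-1])
crop("pics/scene9.png",190,110,410,290,3.5,"pics/sc9.png")
crop("pics/side9.png",240,130,480,290,3.3,"pics/si9.png")
lp=[.4001,-.0429,-.1185]
c=cam("scene")
# stop estimate and boxes: s of points near lane on scene
for nm,px,y,h in (("front box front top",((178+190*3.5-190*3.5)/3.5+190,405/3.5+110),.0,.07),):
    pass
q=[(k,proj([lane_pt(lp,k,.029,.07)],c)[0]) for k in np.arange(.05,.5,.01)]
for k,p in q: print(round(k,2),((p-[190,110])*3.5).round(0),end=' ')
```

```text
t 17.88 p [ 0.4587 -0.0497  0.1484] psi 83.16 tiltx [-0.104  0.012 -0.994] F [-0.3  0.4  0.3] gap -0.0005 j [-0.27  0.23 -0.28  1.16 -0.02 -0.15]
0.05 [624. 133.] 0.06 [613. 140.] 0.07 [601. 147.] 0.08 [590. 153.] 0.09 [578. 160.] 0.1 [567. 167.] 0.11 [555. 174.] 0.12 [544. 181.] 0.13 [532. 188.] 0.14 [520. 195.] 0.15 [508. 202.] 0.16 [496. 209.] 0.17 [484. 216.] 0.18 [472. 224.] 0.19 [460. 231.] 0.2 [448. 238.] 0.21 [436. 245.] 0.22 [423. 253.] 0.23 [411. 260.] 0.24 [398. 268.] 0.25 [386. 275.] 0.26 [373. 283.] 0.27 [361. 290.] 0.28 [348. 298.] 0.29 [335. 306.] 0.3 [322. 313.] 0.31 [309. 321.] 0.32 [296. 329.] 0.33 [283. 337.] 0.34 [270. 344.] 0.35 [257. 352.] 0.36 [244. 360.] 0.37 [230. 368.] 0.38 [217. 376.] 0.39 [203. 384.] 0.4 [190. 392.] 0.41 [176. 401.] 0.42 [163. 409.] 0.43 [149. 417.] 0.44 [135. 425.] 0.45 [121. 434.] 0.46 [107. 442.] 0.47 [ 93. 450.] 0.48 [ 79. 459.] 0.49 [ 65. 467.]
```

View pics/sc9.png

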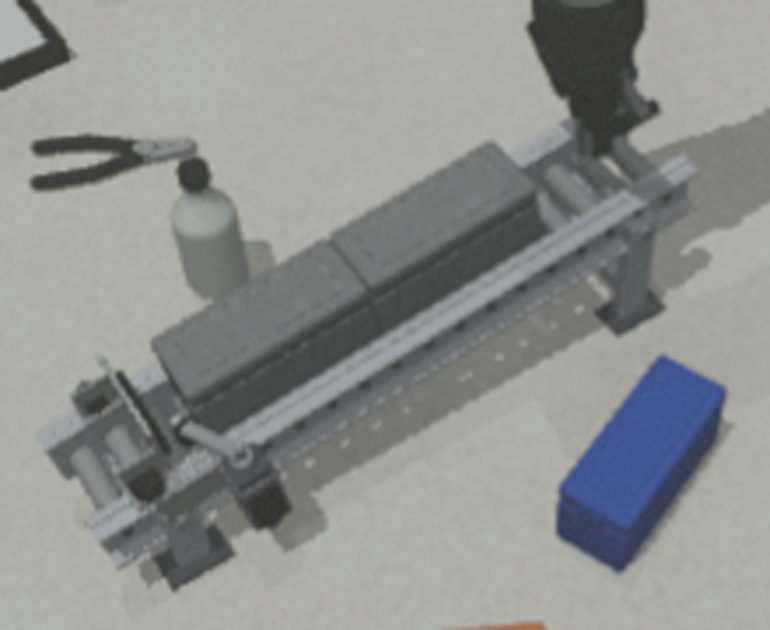

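View pics/si9.png

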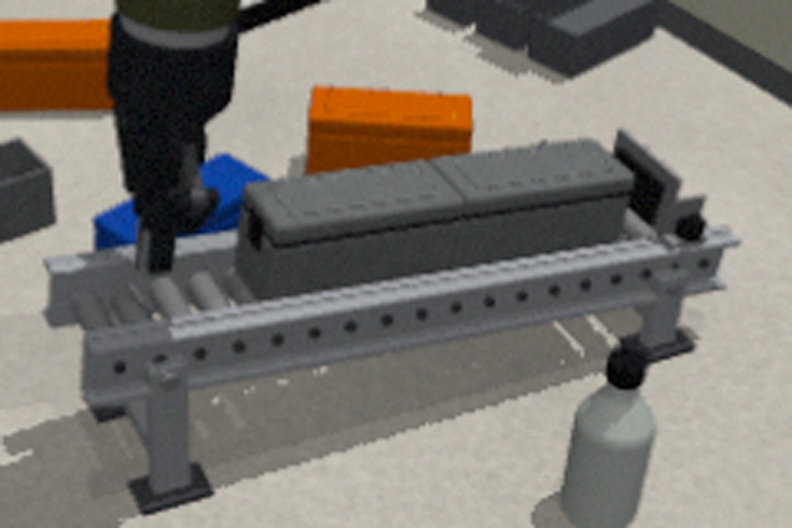

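View pics/wrist9.png

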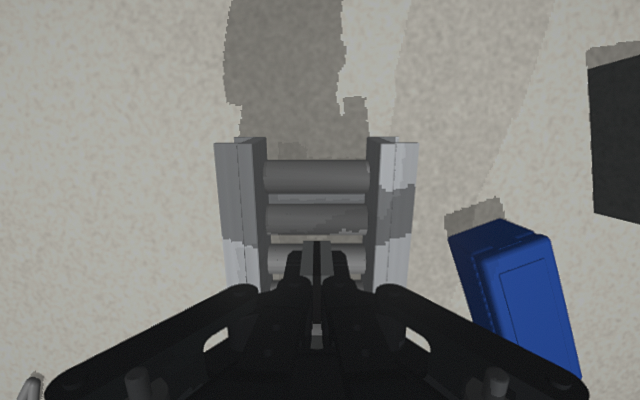

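Request:
drive_tool(
  plan=[
    [[0, 0, 0.8, 0, 0, 0, 0], [0, 0, 1, 0, 0, 0, 0], [0, 0, 1, 0, 0, 0, 0], [0, 0, 0.8, 0, 0, 0, 0], [0, 0, 0.4, 0, 0, 0, 0]],
  ],
)

```text
clock: 18.45
tcp_pos: [0.5007, -0.055, 0.146]
orientation: [0.669, 0.044, 0.741, -0.04]
wrist_force: [0.3, -0.0, -0.4]
finger_gap: -0.0003
```

Request:
drive_tool(
  plan=[
    [[0, 0, 0.2, 0, 0, 0, 0], [0, 0, 0.2, 0, 0, 0, 0], [0, 0, 0.2, 0, 0, 0, 0], [0, 0, 0.2, 0, 0, 0, 0], [0, 0, 0.2, 0, 0, 0, 0]],
  ],
)

```text
clock: 18.87
tcp_pos: [0.5084, -0.0558, 0.1449]
orientation: [0.668, 0.044, 0.742, -0.04]
wrist_force: [-0.7, 1.1, 0.4]
finger_gap: 0.0002
```

Request:
drive_tool(
  plan=[
    [[0, 0, 0.15, 0, 0, 0, 0], [0, 0, 0.15, 0, 0, 0, 0], [0, 0, 0.15, 0, 0, 0, 0], [0, 0, 0.15, 0, 0, 0, 0], [0, 0, 0.15, 0, 0, 0, 0]],
  ],
)

```text
clock: 19.28
tcp_pos: [0.5157, -0.0566, 0.1441]
orientation: [0.668, 0.044, 0.742, -0.04]
wrist_force: [-2.6, -0.3, 1.8]
finger_gap: 0.0001
```

Request:
drive_tool(
  plan=[
    [[0, 0, 0.15, 0, 0, 0, 0], [0, 0, 0.15, 0, 0, 0, 0], [0, 0, 0.15, 0, 0, 0, 0], [0, 0, 0.15, 0, 0, 0, 0], [0, 0, 0.15, 0, 0, 0, 0]],
  ],
)

```text
clock: 19.7
tcp_pos: [0.5233, -0.0575, 0.1434]
orientation: [0.668, 0.044, 0.742, -0.04]
wrist_force: [-2.3, 0.0, 2.0]
finger_gap: 0.0001
```

Run:
```python
from plan import *
st()
im=env.read_camera("scene"); cv2.imwrite("pics/scene10.png",im[:,:,::-1])
crop("pics/scene10.png",190,110,410,290,3.5,"pics/sc10.png")
```

```text
t 19.70 p [ 0.5233 -0.0575  0.1434] psi 83.16 tiltx [-0.103  0.012 -0.995] F [-2.3  0.   2. ] gap 0.0001 j [-0.25  0.35 -0.13  1.2  -0.01 -0.13]
```

View pics/sc10.png

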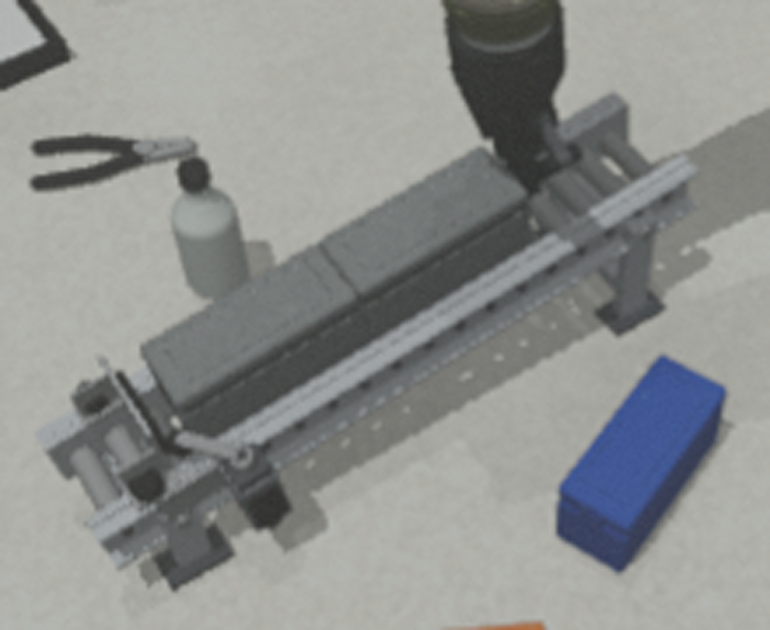

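Row moves together and the lever is swinging. Continue steadily.

Request:
drive_tool(
  plan=[
    [[0, 0, 0.15, 0, 0, 0, 0], [0, 0, 0.15, 0, 0, 0, 0], [0, 0, 0.15, 0, 0, 0, 0], [0, 0, 0.1, 0, 0, 0, 0], [0, 0, 0.1, 0, 0, 0, 0]],
  ],
)

```text
clock: 20.17
tcp_pos: [0.5299, -0.0584, 0.1426]
orientation: [0.668, 0.044, 0.742, -0.04]
wrist_force: [-1.6, -0.0, 0.9]
finger_gap: -0.0002
```

Request:
drive_tool(
  plan=[
    [[0, 0, 0.1, 0, 0, 0, 0], [0, 0, 0.1, 0, 0, 0, 0], [0, 0, 0.1, 0, 0, 0, 0], [0, 0, 0.1, 0, 0, 0, 0], [0, 0, 0.1, 0, 0, 0, 0]],
  ],
)

```text
clock: 20.58
tcp_pos: [0.5345, -0.0589, 0.1421]
orientation: [0.668, 0.044, 0.742, -0.04]
wrist_force: [-3.7, 1.4, 1.1]
finger_gap: -0.0
```

Run:
```python
from plan import *
st()
im=env.read_camera("scene"); cv2.imwrite("pics/scene11.png",im[:,:,::-1])
crop("pics/scene11.png",190,180,300,270,7,"pics/sc11.png")
```

```text
t 20.58 p [ 0.5345 -0.0589  0.1421] psi 83.16 tiltx [-0.103  0.012 -0.995] F [-3.7  1.4  1.1] gap -0.0000 j [-0.25  0.37 -0.1   1.2  -0.01 -0.13]
```

View pics/sc11.png

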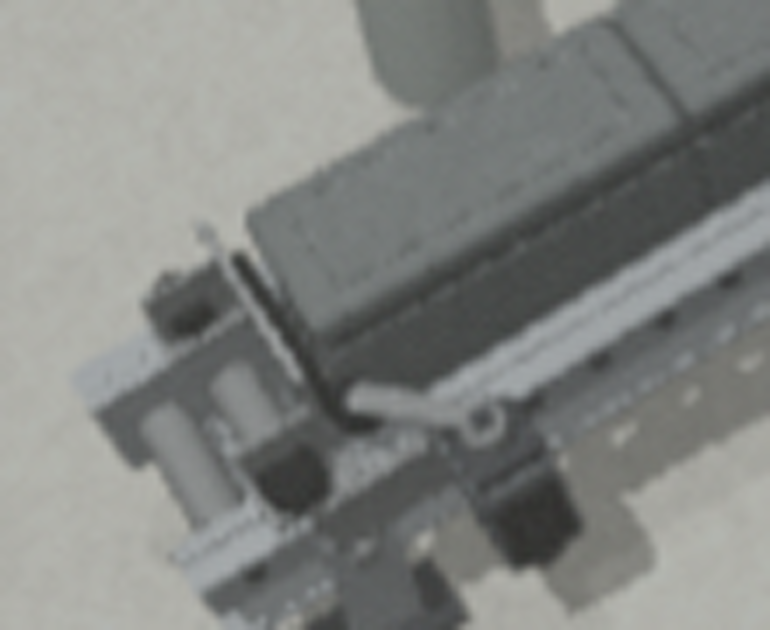

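Request:
drive_tool(
  plan=[
    [[0, 0, 0.1, 0, 0, 0, 0], [0, 0, 0.1, 0, 0, 0, 0], [0, 0, 0.1, 0, 0, 0, 0], [0, 0, 0.05, 0, 0, 0, 0], [0, 0, 0, 0, 0, 0, 0]],
  ],
)

```text
clock: 21.05
tcp_pos: [0.5375, -0.0591, 0.1418]
orientation: [0.668, 0.044, 0.742, -0.04]
wrist_force: [-4.9, 2.9, 2.7]
finger_gap: 0.0002
```

Request:
drive_tool(
  plan=[
    [[0, 0, 0.1, 0, 0, 0, 0], [0, 0, 0.05, 0, 0, 0, 0], [0, 0, 0.05, 0, 0, 0, 0], [0, 0, 0, 0, 0, 0, 0], [0, 0, 0, 0, 0, 0, 0]],
  ],
)

```text
clock: 21.47
tcp_pos: [0.5381, -0.0591, 0.1417]
orientation: [0.667, 0.044, 0.743, -0.04]
wrist_force: [-9.1, 2.0, 6.0]
finger_gap: 0.0001
```

Run:
```python
from plan import *
st()
for n in ("scene","side"):
    im=env.read_camera(n); cv2.imwrite(f"pics/{n}12.png",im[:,:,::-1])
crop("pics/scene12.png",190,180,300,270,7,"pics/sc12.png")
crop("pics/side12.png",360,150,480,240,6.5,"pics/si12.png")
```

```text
t 21.47 p [ 0.5381 -0.0591  0.1417] psi 83.16 tiltx [-0.106  0.013 -0.994] F [-9.1  2.   6. ] gap 0.0001 j [-0.25  0.38 -0.09  1.21 -0.01 -0.13]
```

View pics/sc12.png

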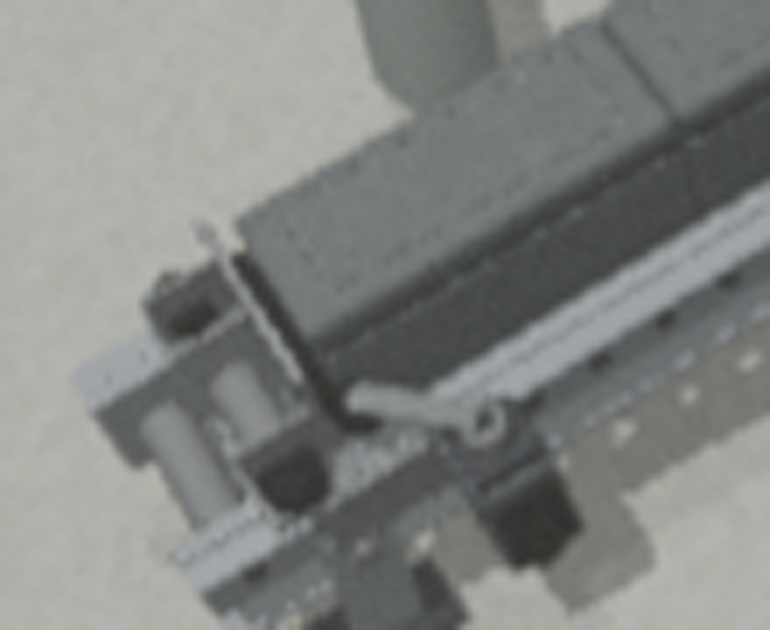

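View pics/si12.png

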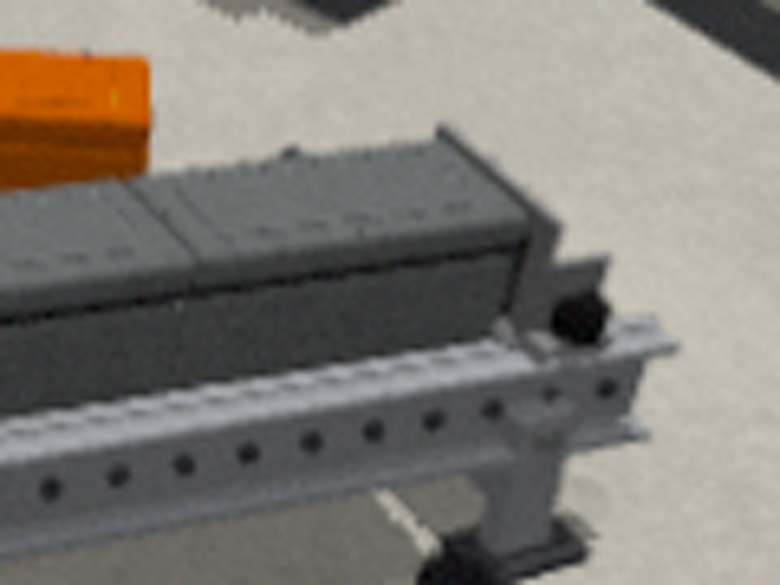

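Request:
drive_tool(
  plan=[
    [[0, 0, -0.1, 0, 0, 0, 0], [0, 0, -0.2, 0, 0, 0, 0], [0, 0, -0.5, 0, 0, 0, 0], [0, 0, -1, 0, 0, 0, 0], [0, 0, -1.5, 0, 0, 0, 0]],
  ],
)

```text
clock: 21.98
tcp_pos: [0.5086, -0.0562, 0.1449]
orientation: [0.669, 0.044, 0.741, -0.04]
wrist_force: [0.1, -0.6, 0.4]
finger_gap: 0.0003
```

Request:
drive_tool(
  plan=[
    [[-0.5, 0, -0.5, 0, 0, 0, 0], [-1.5, 0, 0, 0, 0, 0, 0], [-2, 0, 0, 0, 0, 0, 0], [-2, 0, 0, 0, 0, 0, 0], [-2, 0, 0, 0, 0, 0, 0]],
  ],
)

```text
clock: 22.4
tcp_pos: [0.5114, -0.0564, 0.2265]
orientation: [0.669, 0.044, 0.741, -0.04]
wrist_force: [0.2, -0.1, -0.6]
finger_gap: 0.0004
```

Request:
drive_tool(
  plan=[
    [[-1.5, 0, 0, 0, 0, 0, 0], [0, 0, 0, 0, 0, 0, 0], [0, 0, 0, 0, 0, 0, 0], [0, 0, 0, 0, 0, 0, 0], [0, 0, 0, 0, 0, 0, 0]],
  ],
)

```text
clock: 22.82
tcp_pos: [0.5117, -0.0562, 0.2389]
orientation: [0.668, 0.044, 0.742, -0.04]
wrist_force: [-0.9, 0.3, 0.4]
finger_gap: -0.0001
```

Run:
```python
from plan import *
st()
for n in ("scene","side"):
    im=env.read_camera(n); cv2.imwrite(f"pics/{n}13.png",im[:,:,::-1])
crop("pics/scene13.png",190,110,390,270,4,"pics/sc13.png")
crop("pics/scene13.png",190,180,300,270,7,"pics/sc13b.png")
crop("pics/side13.png",240,130,480,270,3.3,"pics/si13.png")
```

```text
t 22.82 p [ 0.5117 -0.0562  0.2389] psi 83.15 tiltx [-0.105  0.012 -0.994] F [-0.9  0.3  0.4] gap -0.0001 j [-0.26  0.28  0.02  1.41 -0.01 -0.14]
```

View pics/sc13.png

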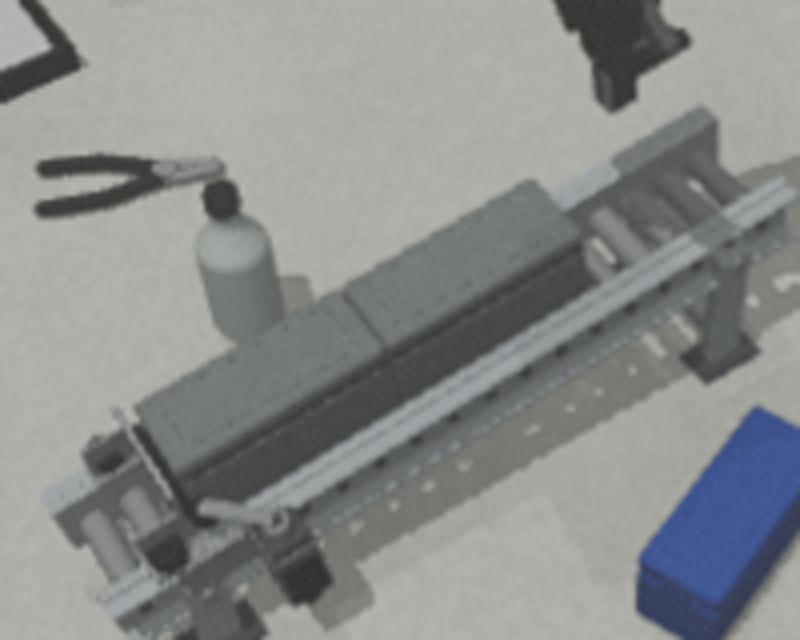

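View pics/sc13b.png

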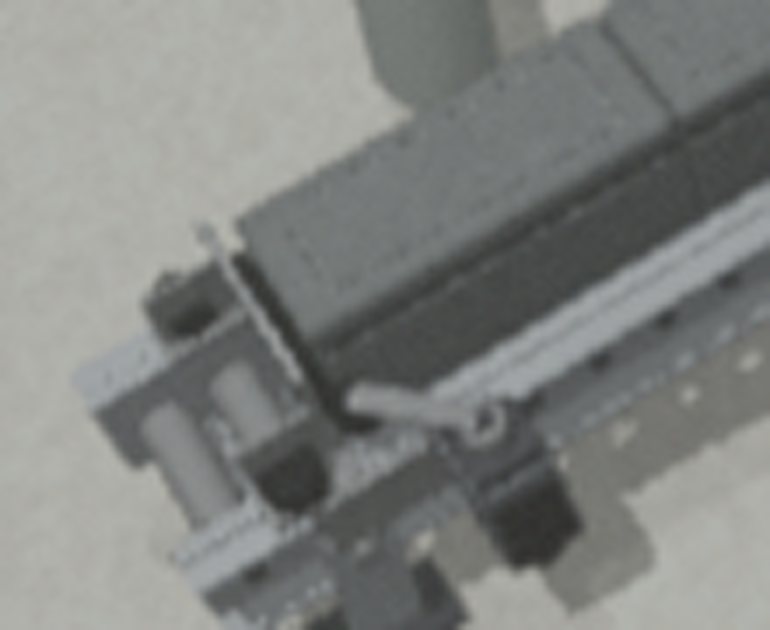

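View pics/si13.png

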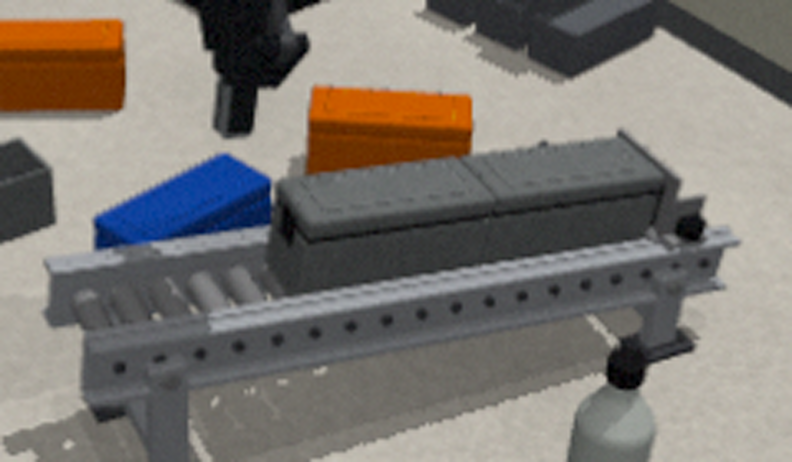

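Run:
```python
from plan import *
c=cam("scene")
f=lambda x,y,ox,oy:(x/7+ox,y/7+oy)
for a,b in ((f(412,280,200,200),f(295,225,200,200)),(f(482,420,190,180),f(354,398,190,180))):
    v=onz(b,c,.13)-onz(a,c,.13); print(np.degrees(np.arctan2(v[1],v[0])),np.linalg.norm(v))
```

```text
-68.70799479909198 0.04543872369341049
-52.32732766680592 0.04301615746024085
```

Run:
```python
from plan import *
print(env.hand_in()); st()
```

```text
the job is handed in; nothing more can be done
None
the job is handed in; nothing more can be done
```

I loaded both grey lidded boxes and handed the job in at about 23 s of the 69 s allowed. The hand-in gives no verdict, so the results below come from my own checks.

**What I did:**
- Each box was set down on the rollers until the wrist force showed contact, then released, and it rolled down.
- I pushed the row on with the shut fingers at 12–18 mm/s. The force was about 2–5 N while the lever swung, and 9 N at the end against the stop.
- I then backed the fingers off and lifted them clear.

**Last checks:**
- **Row:** The pictures show both boxes lid up, in line between the channels and closed up, with the front box against the stop. It did not move between the pictures before and after I let go.
- **Lever:** It measured about 0.29 rad in the scene camera, give or take about 0.04. That is above the 0.2 rad click point.
- **Hand:** It was clear of everything, and the wrist force read about zero.
- **Other things:** The cutters and bottle look unmoved in the pictures. I did not measure them, and I made no separate check of the open box at the end.

**Disagreement:** The scene and side cameras differed by about 3–4 mm on where the lane lies sideways. I set the final alignment from the wrist camera, which showed the held box and the channels together.

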